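Turn a stamped cover over on the turn-over chute

ROBOT

A 6-joint arm with a two-finger parallel gripper is mounted at the origin on a cart in front of the work surface, level with it; the furniture and walls round the work are solid. World frame = base frame: x ahead of the robot, y to its left, z up, the work surface at z = 0. Lengths are in m, angles in rad, forces in N, time in s.
With the tool pointing down it reaches from about 0.3 to 0.775 m from the base axis. Payload 14.6 kg.
Tool frame: the origin (TCP) lies midway between the tips of the shut fingers; the grasp point (between the pads) lies 19 mm behind it; z points along the fingers, y is the line along which they close (so a half turn about z gives the same grasp; the last joint's range is limited). The gripper opens to 94 mm and grips with 3 to 60 N. Pads are 16 mm wide; open, the fingers measure 119 mm over their backs; the gripper's body (75 mm by 177 mm) begins 78 mm behind the grasp point.
Start: joints at [-1.211, 0.3, 1.521, -0, 1.321, -0.067], TCP at [0.228, -0.501, 0.168] pointing down, gripper open.
Joint ranges: [-3.03, 3.03], [-0.79, 2.21], [0.23, 2.52], [-1.04, 4.18], [0, 3.07], [-2.55, 2.55]. Speed limits (rad/s): [2.22, 2.22, 2.57, 3.14, 3.14, 3.14].

INTERFACE

Orientations are given as a unit quaternion [x, y, z, w].
In Python, from rig import * gives the robot as it stands.
- The arm moves only by the tool drive_tool, never from a script. Its argument "rows" is a list of rows, each an object of numbers: "tx", "ty", "tz": the shift along the tool's x, y, z in m; "wx", "wy", "wz": the turn, a rotation vector about the tool's x, y, z in rad. A call has 1 to 20 rows; each row is the pose to reach, as a shift and turn from the pose commanded when the call began, along the tool's axes at that moment; what a row does not reach only later rows make up. A row lasts 1/12 s, in which the tool goes at most 41.7 mm and 7.16 degrees, less where a joint would pass 70% of its speed; a pose out of reach is approached as far as the arm can. A call with a gripper value outside its range is refused whole. "fingers" is the finger opening in m, from 0 to 0.094, set as the call begins (left out, the last holds). The fingers move at their own pace and stop on an object; the grip force is fixed at half the most. Time passes only in rows, so rows that repeat a pose let the fingers close. It gives the time, the measured TCP pose, the force, the opening and the grip force at its end, in the units of the state.
- observe(): the state, without advancing time (a new reading comes with each control period).
- get_image(name): name is "scene" or "top" or "wrist"; returns a dict with "pixels" (384x512x3 uint8, red, green, blue), "fx", "fy", "cx", "cy" (pixels), "k1" (the pictures are not rectified: a ray, as slopes to the right and down, at radius r is drawn at 1 + k1 r^2 times it, then the intrinsics apply), "R" (3x3) and "t" (3): a world point X has camera coordinates R X + t; the wrist camera has in their place "hand_eye" (4x4, takes a point from camera to tool coordinates, whose origin is the TCP and whose axes are the flange's). Camera axes: x right, y down, z forward; pixel columns grow to the right and rows downward; lengths in m; the calibration is good to about 2 mm. A picture is of the moment at which its call begins: read the wrist's pose just before it. There is no depth.
- sign_off(): hands the job in; it is judged then, once.
The state is a dict: "time": time; "q": joint angles; "joint_vel": joint speeds; "effort": joint torques, N m; "eef_pos": TCP position; "ee_rot": TCP orientation; "wrist_force": force on the tool from outside, world axes, zero at the start; "torque": the same for the moment, N m; "grip_width": finger opening in m; "gripper_force": force on a finger pad.
Only numpy, scipy, OpenCV 4.12 (cv2) and the standard library are available. Lean on these libraries where they do the work, as an engineer would, in place of code of your own. Each camera call takes 0.05 s, during which the arm holds its last target. There are 200 camera calls.

TASK

The stamped steel cover lies hollow side up on the high deck of the white turn-over chute; its outer face is to be rub-tested next. Without picking it up, push it over the brow so that it slides down the short ramp and comes to rest standing on its edge in the groove at the foot, leaning back on the ramp; then tip it forward over that edge so that it lies hollow side down on the low landing, and slide it sideways until it lies flush against the raised fence along its side. Leave the brass weights and the tin where they are.

Things in the scene. Friction and masses are not known exactly. Their poses are not given: they have to be found in the camera images.
- chute: White sheet-metal turn-over chute, fixed to the bench; place and yaw vary. x is the direction of travel: deck, ramp, groove, landing; y points across to the fence, z up. Origin on the bench top under the landing's near edge, on the deck's centre line. Landing: flat, top 12 mm above the bench, x 0 to 142, y -50 to 80 mm, open on its -y side, with a 6 mm wide trim 2 mm higher at its end.
- brow (a point): Front edge of the deck, on its centre line: 40 mm behind the chute's origin, 62 mm above the bench. The flat deck runs 135 mm back from here, open at the rear, 90 mm wide between two side panels that stand 10 mm above it. From here the plain ramp goes down, 65 deg steep, 62 mm long, 100 mm wide.
- groove (a point): Bottom of the V groove at the ramp's foot, 14 mm behind the chute's origin, 6 mm above the bench; its other side is square to the ramp, 15 mm long, up to the landing. A cover standing here leans on the ramp, upper end 25 mm above the deck, 12 mm to the rear of the brow: a level push from the deck side 5 to 20 mm above deck height tips it; it falls of itself once pushed 30 to 50 mm past the brow.
- fence (a point): Middle of the foot of the fence's inner face, on the landing (12 mm above the bench, chute x 71, y 72 mm). The fence is a straight plain metal bar along the chute's x on the landing's +y side, 142 mm long, 8 mm thick, 20 mm high.
- cover: Loose stamped steel cover, a shallow rectangular lid, 90 x 76 x 14 mm, walls and face 3 mm, about 0.15 kg, open on one side with four small screw bosses inside. Origin at its centre, half-way up; x along the 90 mm sides, y along the 76 mm sides, z out of the hollow side. It starts hollow up (z up) on the deck with its x axis nearly along the chute's x; when it is turned over its z axis points down.
- weight_1: Bystander: larger brass knob weight, 36 mm across, 40 mm high, loose on the bench on the robot's side of the deck; origin at the centre of its underside.
- weight_2: Bystander: smaller brass knob weight, 30 mm across, 32 mm high, loose on the bench on the far side of the deck; origin at the centre of its underside.
- felt_tin: Bystander: round tin with a screw lid, 66 mm across, 30 mm high, loose on the bench behind the fence; origin at the centre of its underside.
There are look-alikes about, which are no part of the job. What is meant by the cover is not orange, and is the larger of those in its own colour.

How it is judged:
On the way, in this order (a step that is already met when the one before it is completed fails the run):
1. the cover stands at rest in the groove, leaning on the ramp (angle between cover's own z axis and vertical between 0.95 and 1.35 rad and z of cover in the frame of chute below 0.06 m and x of cover in the frame of chute between -0.045 and -0.01 m and linear speed of cover below 0.03 m/s), for 0.2 s.
2. the cover lies hollow side down on the landing (angle between cover's own z axis and vertical above 2.99 rad and z of cover in the frame of chute below 0.026 m and x of cover in the frame of chute above 0.012 m), for 0.1 s.
3. the cover lies flush against the fence (y of cover in the frame of chute above 0.03 m and angle between the x axis of cover and the x axis of chute, either way round below 0.06 rad), for 0.1 s.
At the end, for the whole second after the job is handed in: The cover lies flat (within 0.1 rad), hollow side down, on the landing, at rest, its long side within 4 mm of the fence's inner face and within 0.06 rad of parallel to it, its centre 15 to 105 mm along the landing (all of step 3 and angle between cover's own z axis and vertical above 3.04 rad and y of cover in the frame of chute below 0.04 m and x of cover in the frame of chute between 0.015 and 0.105 m and z of cover in the frame of chute below 0.022 m and linear speed of cover below 0.01 m/s); the robot touches nothing.
It fails at once if the cover is lifted clear of the chute (z of cover in the frame of chute above 0.105 m).
It fails at once if a weight or the tin is displaced by more than 20 mm (distance of any of weight_1, weight_2, felt_tin from where it was at the start of the episode above 0.02 m).
It also fails if it takes over 58 s, if anything falls off the work surface, if the arm or the gripper's body presses on something with over 40 N, if the wrist force passes 120 N, or if a joint passes its speed limit or range.

## Working session

There is one attempt and no reset: what is moved stays moved. The work goes in short steps, Python scripts to look and compute and a tool call to move; the robot and the scene stay as the last step left them, time stands still between calls to the robot, and variables do not carry over. Pictures are saved under pics/ and viewed, at most 10 in all, crops included, and the job is handed in when it is done.

Besides the shell and the picture viewer there is one more tool, called after "Request:" by a JSON object that holds its "api" and its "payload", one argument or row to a line. drive_tool: Moves the arm, as the interface text tells. Its arguments: {"type":"object","properties":{"rows":{"type":"array"},"fingers":{"type":"number"}},"required":["rows"]}

```bash
mkdir -p pics; cat > h.py <<'E'
from rig import *
import numpy as np, cv2
from scipy.spatial.transform import Rotation as Ro
def shot(n,f):
    s=observe(); im=get_image(n); cv2.imwrite('pics/'+f,cv2.cvtColor(im['pixels'],cv2.COLOR_RGB2BGR))
    if n=='wrist':
        T=np.eye(4);T[:3,:3]=Ro.from_quat(s['ee_rot']).as_matrix();T[:3,3]=s['eef_pos']
        M=np.linalg.inv(T@np.array(im['hand_eye'])); im['R']=M[:3,:3];im['t']=M[:3,3]
    import pickle; pickle.dump(im,open('pics/'+f+'.pkl','wb'))
    return im
def load(f):
    import pickle; return pickle.load(open('pics/'+f+'.pkl','rb'))
def ray(im,u,v):
    d=np.array([(u-im['cx'])/im['fx'],(v-im['cy'])/im['fy']]);p=d.copy()
    for _ in range(20): p=d/(1+im['k1']*(p@p))
    R=np.array(im['R']);t=np.array(im['t']).ravel()
    return -R.T@t, R.T@np.r_[p,1]
def onz(im,u,v,z):
    o,d=ray(im,u,v); return o+d*(z-o[2])/d[2]
def proj(im,X):
    c=np.array(im['R'])@X+np.array(im['t']).ravel(); p=c[:2]/c[2]; p=p*(1+im['k1']*(p@p))
    return p*[im['fx'],im['fy']]+[im['cx'],im['cy']]
E
python3 - <<'E'
from h import *
s=observe(); print(s)
a=shot('scene','s0.png');b=shot('top','t0.png')
for i in(a,b): print(-np.array(i['R']).T@np.array(i['t']).ravel(), i['R'], i['fx'],i['k1'])
E
```

```text
{'time': 0.0, 'q': array([-1.21064387e+00,  3.00469406e-01,  1.52156842e+00, -1.16030623e-05,
        1.32071126e+00, -6.66219662e-02]), 'joint_vel': array([-0.00025042,  0.00128939,  0.00035982, -0.00157516, -0.00135772,
       -0.00069931]), 'effort': array([-1.19651755e-03, -5.31803727e+01, -3.52734661e+01,  7.07949582e-02,
        2.44173640e-02, -1.04393084e-04]), 'eef_pos': array([ 0.22754086, -0.5003903 ,  0.16739265]), 'ee_rot': array([ 9.77318739e-01,  2.11772868e-01, -9.01169479e-05, -5.71174226e-04]), 'wrist_force': array([0.4338727 , 0.93864934, 0.34516727]), 'torque': array([-0.02634869, -0.01204163, -0.05471179]), 'gripper_force': 0.0, 'grip_width': 0.09423781395230912}
[-0.05906425  0.40072858  0.94623931] [[-0.71249033 -0.70165241 -0.00643683]
 [-0.51188919  0.52602651 -0.67916535]
 [ 0.47992395 -0.48060379 -0.73395708]] 497.46571669329364 -0.02916932057582116
[ 0.45197374 -0.19089986  1.06195167] [[-0.00827471 -0.99947602 -0.03129252]
 [-0.99781445  0.01030448 -0.06526981]
 [ 0.06555806  0.03068404 -0.99737687]] 467.75369453504015 -0.1197124919823063
```

View pics/t0.png

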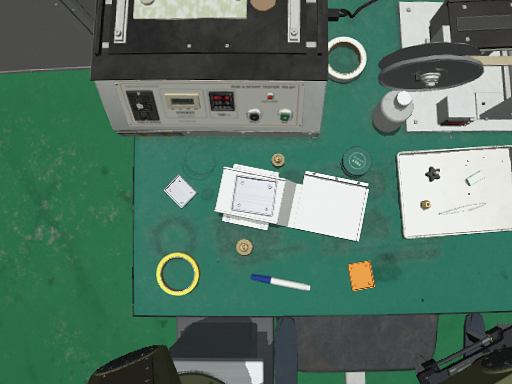

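View pics/s0.png

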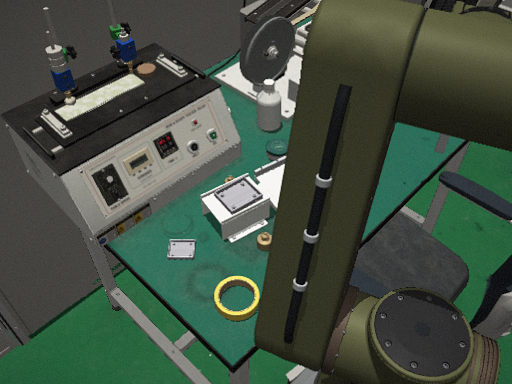

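The top view shows the chute with its deck at about (255,195), its ramp at (288,203), its landing at (330,207) and its fence along the upper side. There are three candidates for the cover: a grey lid on the deck (255,195), a smaller grey lid on the bench (180,191), and an orange one (361,276). The one on the deck fits, being the larger grey lid and not orange. I'll confirm it in an enlarged crop.

```bash
python3 - <<'E'
from h import *
p=cv2.imread('pics/t0.png')[145:255,160:375]
cv2.imwrite('pics/c0.png',cv2.resize(p,None,fx=3.7,fy=3.7,interpolation=cv2.INTER_CUBIC))
E
```

```text
(no output)
```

View pics/c0.png

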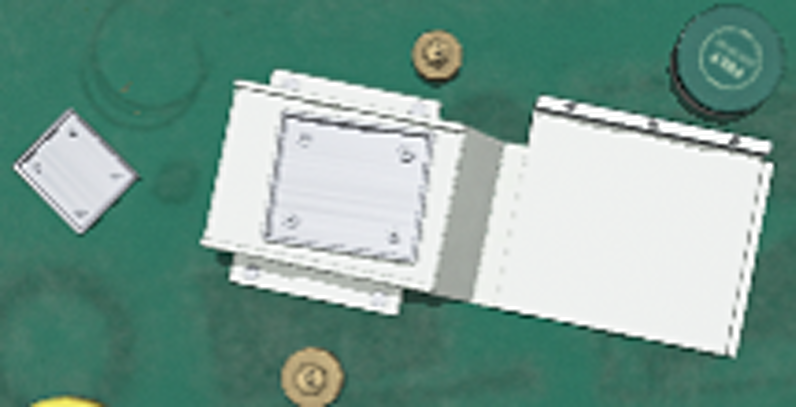

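The crop confirms the larger grey lid on the deck, hollow side up with four bosses, corners at crop pixels (284,113), (436,131), (414,264) and (265,240). Next I'll fit the chute pose.

```bash
python3 - <<'E'
from h import *
from scipy.optimize import least_squares
im=load('t0.png')
P=[((540,97),(0,80,32)),((772,141),(142,80,32)),((735,356),(142,-50,14)),((236,82),(-175,47,72)),((203,243),(-175,-47,72)),((467,128),(-40,50,62)),((435,291),(-40,-50,62)),((537,110),(0,72,32)),((471,302),(-14,-50,6))]
uv=np.array([[160+a/3.7,145+b/3.7] for (a,b),_ in P]);X=np.array([x for _,x in P])/1e3
def W(p,X):
    c,s=np.cos(p[2]),np.sin(p[2]); return X@np.array([[c,s,0],[-s,c,0],[0,0,1]])+[p[0],p[1],0]
f=lambda p:(np.array([proj(im,x) for x in W(p,X)])-uv).ravel()
r=least_squares(f,[.4,-.2,-1.7],loss='soft_l1');print(r.x);print(f(r.x).reshape(-1,2).round(1))
np.save('chute.npy',r.x)
c=np.array([onz(im,160+a/3.7,145+b/3.7,.076) for a,b in((284,113),(436,131),(414,264),(265,240))])
d=c-[r.x[0],r.x[1],0];cc,s=np.cos(r.x[2]),np.sin(r.x[2]);L=np.c_[d[:,0]*cc+d[:,1]*s,-d[:,0]*s+d[:,1]*cc]*1e3
print('cover corners chute',L.round(1),L.mean(0))
for n,q in dict(rear=(-.175,0,.07),brow=(-.04,0,.062),groove=(-.014,0,.006),fence=(.071,.072,.012)).items(): print(n,W(r.x,np.array([q])).round(3))
for n,(a,b),z in(('w1',(313,372),.04),('w2',(437,52),.032),('tin',(727,55),.03)):
    print(n,onz(im,160+a/3.7,145+b/3.7,z).round(3))
E
```

```text
[ 0.4974502  -0.24326042 -1.77941885]
[[ 0.2 -0.5]
 [ 0.5  0.2]
 [-1.9 -0.3]
 [ 0.1  0.4]
 [ 0.  -0. ]
 [-0.2 -0.6]
 [-0.7  1.1]
 [ 0.3 -0.5]
 [ 0.8  0.5]]
cover corners chute [[-144.    35.2]
 [ -56.5   42.1]
 [ -53.8  -34.9]
 [-139.9  -38.3]] [-98.55168272   1.04474783]
rear [[ 0.534 -0.072  0.07 ]]
brow [[ 0.506 -0.204  0.062]]
groove [[ 0.5   -0.23   0.006]]
fence [[ 0.553 -0.328  0.012]]
w1 [ 0.412 -0.123  0.04 ]
w2 [ 0.602 -0.198  0.032]
tin [ 0.599 -0.372  0.03 ]
```

```bash
cat >> h.py <<'E'
def go(x,y,z,yaw):
    """tool target in chute mm; yaw: 0 = tool x along chute -x, tool y along chute y"""
    p=np.load('chute.npy');s=observe();c,n=np.cos(p[2]),np.sin(p[2])
    X=np.array([p[0]+(c*x-n*y)/1e3,p[1]+(n*x+c*y)/1e3,z/1e3])
    R0=Ro.from_quat(s['ee_rot']);Rt=Ro.from_euler('z',p[2]+np.pi+yaw)*Ro.from_euler('x',np.pi)
    print('shift',R0.inv().apply(X-s['eef_pos']).round(4),'turn',(R0.inv()*Rt).as_rotvec().round(3),'world',X.round(3),'t',s['time'])
def where():
    p=np.load('chute.npy');s=observe();d=s['eef_pos']-[p[0],p[1],0];c,n=np.cos(p[2]),np.sin(p[2])
    print('tcp chute mm',(1e3*np.array([d[0]*c+d[1]*n,-d[0]*n+d[1]*c,d[2]])).round(1),'t',s['time'],'F',s['wrist_force'].round(1))
E
python3 -c "
from h import *
go(-168,0,168,0);where()"
```

```text
shift [ 4.518e-01 -2.576e-01 -2.000e-04] turn [-0.001 -0.001 -0.935] world [ 0.532 -0.079  0.168] t 0.1
tcp chute mm [ 307.5 -210.7  167.5] t 0.1 F [0.3 0.9 0.7]
```

Request:
{"api": "drive_tool", "payload": {
  "rows": [
    {"tx": 0.038, "ty": -0.021, "wz": -0.08},
    {"tx": 0.075, "ty": -0.043, "wz": -0.16},
    {"tx": 0.113, "ty": -0.064, "wz": -0.23},
    {"tx": 0.15, "ty": -0.086, "wz": -0.31},
    {"tx": 0.188, "ty": -0.107, "wz": -0.39},
    {"tx": 0.226, "ty": -0.129, "wz": -0.47},
    {"tx": 0.264, "ty": -0.15, "wz": -0.55},
    {"tx": 0.301, "ty": -0.172, "wz": -0.62},
    {"tx": 0.339, "ty": -0.193, "wz": -0.7},
    {"tx": 0.376, "ty": -0.215, "wz": -0.78},
    {"tx": 0.414, "ty": -0.236, "wz": -0.86},
    {"tx": 0.44, "ty": -0.25, "wz": -0.91},
    {"tx": 0.452, "ty": -0.258, "wz": -0.935},
    {"tx": 0.452, "ty": -0.258, "wz": -0.935},
    {"tx": 0.452, "ty": -0.258, "wz": -0.935},
    {"tx": 0.452, "ty": -0.258, "wz": -0.935}
  ],
  "fingers": 0.045
}}

```text
schema error: expected keys tx, ty, tz, wx, wy, wz
```

```bash
python3 -c "
from h import *
where();go(-168,0,68,0)
im=shot('wrist','w0.png')"
```

```text
tcp chute mm [ 307.5 -210.7  167.5] t 0.1 F [0.3 0.9 0.7]
shift [ 0.4518 -0.2575  0.0998] turn [-0.001 -0.001 -0.935] world [ 0.532 -0.079  0.068] t 0.1
```

View pics/w0.png

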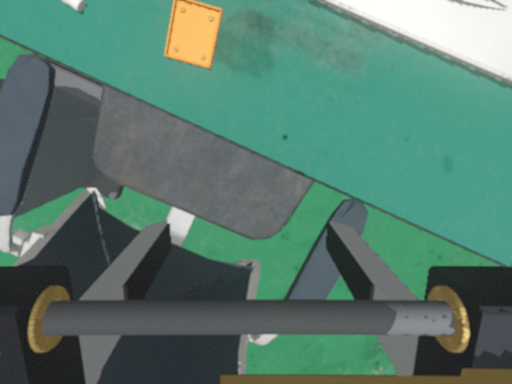

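The call was refused because every key is required. The wrist view is therefore still the start pose: the finger pair at the bottom and the orange look-alike at (193,33).

Request:
{"api": "drive_tool", "payload": {
  "rows": [
    {"tx": 0.038, "ty": -0.021, "tz": 0, "wx": 0, "wy": 0, "wz": -0.08},
    {"tx": 0.075, "ty": -0.043, "tz": 0, "wx": 0, "wy": 0, "wz": -0.16},
    {"tx": 0.113, "ty": -0.064, "tz": 0, "wx": 0, "wy": 0, "wz": -0.23},
    {"tx": 0.15, "ty": -0.086, "tz": 0, "wx": 0, "wy": 0, "wz": -0.31},
    {"tx": 0.188, "ty": -0.107, "tz": 0, "wx": 0, "wy": 0, "wz": -0.39},
    {"tx": 0.226, "ty": -0.129, "tz": 0, "wx": 0, "wy": 0, "wz": -0.47},
    {"tx": 0.264, "ty": -0.15, "tz": 0, "wx": 0, "wy": 0, "wz": -0.55},
    {"tx": 0.301, "ty": -0.172, "tz": 0, "wx": 0, "wy": 0, "wz": -0.62},
    {"tx": 0.339, "ty": -0.193, "tz": 0, "wx": 0, "wy": 0, "wz": -0.7},
    {"tx": 0.376, "ty": -0.215, "tz": 0, "wx": 0, "wy": 0, "wz": -0.78},
    {"tx": 0.414, "ty": -0.236, "tz": 0, "wx": 0, "wy": 0, "wz": -0.86},
    {"tx": 0.44, "ty": -0.25, "tz": 0, "wx": 0, "wy": 0, "wz": -0.91},
    {"tx": 0.452, "ty": -0.258, "tz": 0, "wx": 0, "wy": 0, "wz": -0.935},
    {"tx": 0.452, "ty": -0.258, "tz": 0, "wx": 0, "wy": 0, "wz": -0.935},
    {"tx": 0.452, "ty": -0.258, "tz": 0, "wx": 0, "wy": 0, "wz": -0.935},
    {"tx": 0.452, "ty": -0.258, "tz": 0, "wx": 0, "wy": 0, "wz": -0.935}
  ],
  "fingers": 0.045
}}

```text
time: 1.48
eef_pos: [0.5319, -0.0792, 0.1677]
ee_rot: [0.777, 0.629, -0.0, -0.0]
wrist_force: [0.2, 0.0, 0.1]
grip_width: 0.0453
gripper_force: 0.0
```

```bash
python3 -c "
from h import *
where();go(-168,0,68,0)
im=shot('wrist','w1.png')
for x,y,z in ((-40,45,62),(-40,-45,62),(-144,35,76),(-140,-38,76)):
  p=np.load('chute.npy');c,n=np.cos(p[2]),np.sin(p[2]);print(proj(im,np.array([p[0]+(c*x-n*y)/1e3,p[1]+(n*x+c*y)/1e3,z/1e3])).round())"
```

```text
tcp chute mm [-167.6   -0.3  167.7] t 1.4833 F [0.2 0.  0.1]
shift [0.0004 0.0003 0.0997] turn [-0.001  0.    -0.001] world [ 0.532 -0.079  0.068] t 1.4833
[287. 291.]
[209. 291.]
[282. 208.]
[211. 212.]
```

View pics/w1.png

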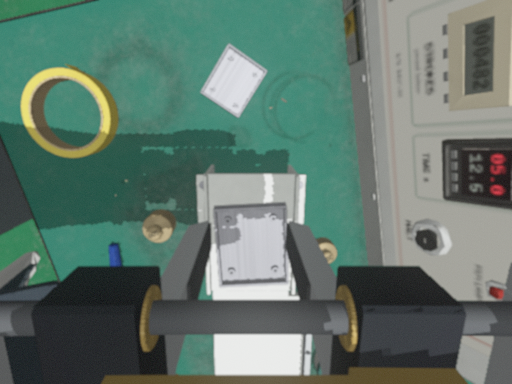

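The wrist view shows the cover square on the deck, its rear corners at (216,207) and (285,203), within about 4 mm of the fit. The fingers are behind it, so I'll descend and start the push.

Request:
{"api": "drive_tool", "payload": {
  "rows": [
    {"tx": 0, "ty": 0.001, "tz": 0.03, "wx": 0, "wy": 0, "wz": 0},
    {"tx": 0, "ty": 0.001, "tz": 0.06, "wx": 0, "wy": 0, "wz": 0},
    {"tx": 0, "ty": 0.001, "tz": 0.08, "wx": 0, "wy": 0, "wz": 0},
    {"tx": 0, "ty": 0.001, "tz": 0.09, "wx": 0, "wy": 0, "wz": 0},
    {"tx": 0, "ty": 0.001, "tz": 0.096, "wx": 0, "wy": 0, "wz": 0},
    {"tx": 0, "ty": 0.001, "tz": 0.1, "wx": 0, "wy": 0, "wz": 0},
    {"tx": -0.005, "ty": 0.001, "tz": 0.1, "wx": 0, "wy": 0, "wz": 0},
    {"tx": -0.01, "ty": 0.001, "tz": 0.1, "wx": 0, "wy": 0, "wz": 0},
    {"tx": -0.015, "ty": 0.001, "tz": 0.1, "wx": 0, "wy": 0, "wz": 0},
    {"tx": -0.02, "ty": 0.001, "tz": 0.1, "wx": 0, "wy": 0, "wz": 0},
    {"tx": -0.025, "ty": 0.001, "tz": 0.1, "wx": 0, "wy": 0, "wz": 0},
    {"tx": -0.03, "ty": 0.001, "tz": 0.1, "wx": 0, "wy": 0, "wz": 0},
    {"tx": -0.035, "ty": 0.001, "tz": 0.1, "wx": 0, "wy": 0, "wz": 0},
    {"tx": -0.04, "ty": 0.001, "tz": 0.1, "wx": 0, "wy": 0, "wz": 0},
    {"tx": -0.045, "ty": 0.001, "tz": 0.1, "wx": 0, "wy": 0, "wz": 0},
    {"tx": -0.05, "ty": 0.001, "tz": 0.1, "wx": 0, "wy": 0, "wz": 0},
    {"tx": -0.055, "ty": 0.001, "tz": 0.1, "wx": 0, "wy": 0, "wz": 0},
    {"tx": -0.06, "ty": 0.001, "tz": 0.1, "wx": 0, "wy": 0, "wz": 0}
  ]
}}

```text
time: 3.03
eef_pos: [0.5208, -0.1381, 0.0679]
ee_rot: [0.777, 0.63, -0.0, 0.0]
wrist_force: [-0.6, 0.1, 0.1]
grip_width: 0.0445
gripper_force: 0.0
```

```bash
python3 - <<'E'
from h import *
where();a=shot('top','t1.png');b=shot('scene','s1.png')
A=cv2.imread('pics/t1.png')[150:250,180:330];B=cv2.imread('pics/s1.png')[150:260,180:345]
f=lambda x:cv2.resize(x,(600,400),interpolation=cv2.INTER_CUBIC)[:, :]
cv2.imwrite('pics/m1.png',cv2.resize(np.hstack([f(A),f(B)]),(800,267)))
E
```

```text
tcp chute mm [-107.7    1.    67.9] t 3.0333 F [-0.6  0.1  0.1]
```

View pics/m1.png

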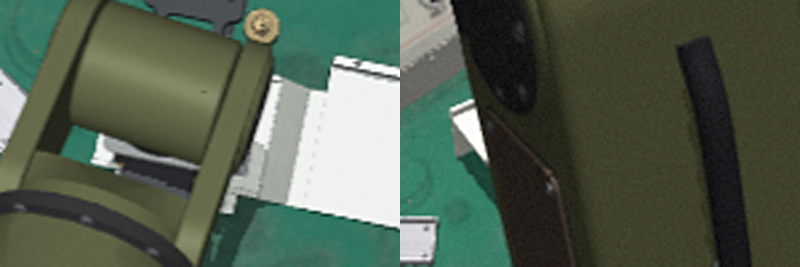

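The arm hides most of the cover from both fixed cameras. I can see its grey front edge near the brow, so I'll check with the wrist camera.

```bash
python3 - <<'E'
from h import *
im=shot('wrist','w2.png')
p=np.load('chute.npy');c,n=np.cos(p[2]),np.sin(p[2])
for x,y,z in ((-40,45,62),(-40,-45,62),(-100,38,76),(-100,-38,76),(-175,45,72),(-175,-45,72)):
  print(x,y,proj(im,np.array([p[0]+(c*x-n*y)/1e3,p[1]+(n*x+c*y)/1e3,z/1e3])).round())
A=cv2.imread('pics/t1.png')[170:240,230:320];A=cv2.resize(A,(494,384),interpolation=cv2.INTER_CUBIC)
cv2.imwrite('pics/m2.png',cv2.resize(np.hstack([cv2.imread('pics/w2.png'),A]),(800,305)))
E
```

```text
-40 45 [303. 293.]
-40 -45 [189. 294.]
-100 38 [300. 229.]
-100 -38 [192. 229.]
-175 45 [315. 119.]
-175 -45 [177. 119.]
```

View pics/m2.png

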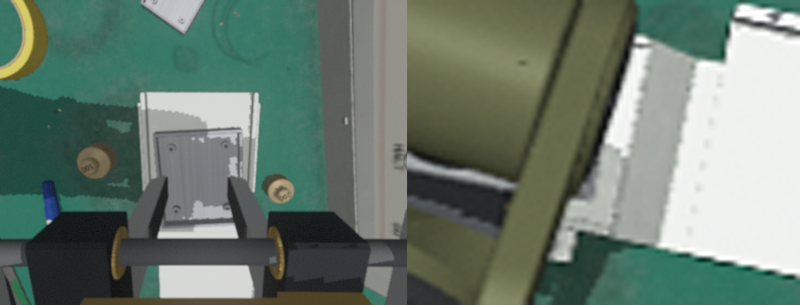

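```bash
python3 - <<'E'
from h import *
im=load('w2.png');H=np.array(im['hand_eye']);print(H.round(3),im['fx'],im['cx'],im['cy'])
im['R']=H[:3,:3].T;im['t']=-H[:3,:3].T@H[:3,3]
for X in((0,0,0),(0,.0225,0),(0,-.0225,0),(0.008,-.0225,0),(0,-.0225,-.02),(0.008,0.035,0),(0,.0225,.0),(0,.0225,-.06)): print(X,proj(im,np.array(X)).round())
E
```

```text
[[ 0.001 -0.967 -0.253  0.073]
 [ 1.     0.     0.001  0.   ]
 [-0.001 -0.253  0.967 -0.217]
 [ 0.     0.     0.     1.   ]] 316.78894060503944 248.20867550913604 192.6403855387366
(0, 0, 0) [248. 215.]
(0, 0.0225, 0) [279. 215.]
(0, -0.0225, 0) [216. 215.]
(0.008, -0.0225, 0) [216. 204.]
(0, -0.0225, -0.02) [213. 224.]
(0.008, 0.035, 0) [297. 204.]
(0, 0.0225, 0.0) [279. 215.]
(0, 0.0225, -0.06) [289. 251.]
```

```bash
python3 - <<'E'
import cv2
a=cv2.imread('pics/w2.png')[130:330,140:360]
cv2.imwrite('pics/c2.png',cv2.resize(a,None,fx=3,fy=3,interpolation=cv2.INTER_CUBIC))
E
```

```text
(no output)
```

View pics/c2.png

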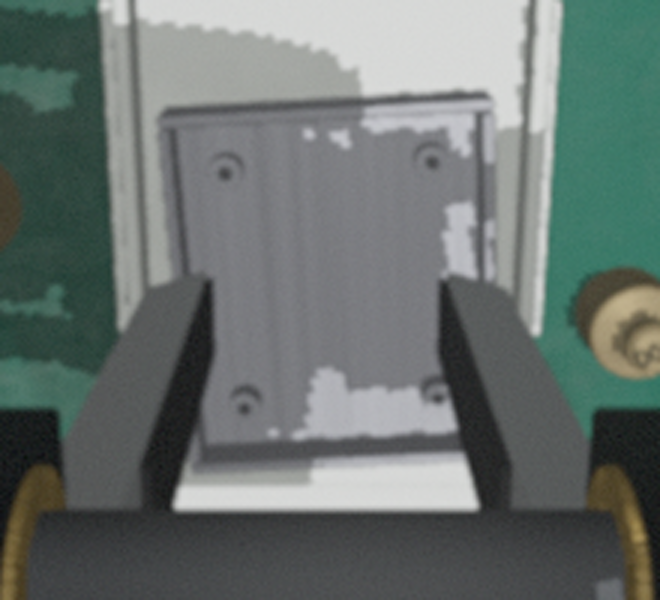

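The wrist view shows the cover unmoved on the deck, rear edge at row 165. The finger ends at (211,223) and (287,224) look about 30 to 40 mm nearer the camera than the TCP, so the open fingers passed above the cover. I'll back off, lift, shut the fingers (the TCP is defined at the shut tips) and measure the tip.

Request:
{"api": "drive_tool", "payload": {
  "rows": [
    {"tx": 0.01, "ty": 0, "tz": 0, "wx": 0, "wy": 0, "wz": 0},
    {"tx": 0.03, "ty": 0, "tz": -0.01, "wx": 0, "wy": 0, "wz": 0},
    {"tx": 0.05, "ty": 0, "tz": -0.03, "wx": 0, "wy": 0, "wz": 0},
    {"tx": 0.06, "ty": 0, "tz": -0.04, "wx": 0, "wy": 0, "wz": 0},
    {"tx": 0.06, "ty": 0, "tz": -0.04, "wx": 0, "wy": 0, "wz": 0},
    {"tx": 0.06, "ty": 0, "tz": -0.04, "wx": 0, "wy": 0, "wz": 0}
  ]
}}

```text
time: 3.68
eef_pos: [0.5335, -0.0785, 0.1079]
ee_rot: [0.777, 0.63, 0.0, 0.0]
wrist_force: [-0.4, -0.8, -0.7]
grip_width: 0.0451
gripper_force: 0.0
```

Request:
{"api": "drive_tool", "payload": {
  "rows": [
    {"tx": 0, "ty": 0, "tz": 0, "wx": 0, "wy": 0, "wz": 0},
    {"tx": 0, "ty": 0, "tz": 0, "wx": 0, "wy": 0, "wz": 0},
    {"tx": 0, "ty": 0, "tz": 0, "wx": 0, "wy": 0, "wz": 0},
    {"tx": 0, "ty": 0, "tz": 0, "wx": 0, "wy": 0, "wz": 0},
    {"tx": 0, "ty": 0, "tz": 0, "wx": 0, "wy": 0, "wz": 0},
    {"tx": 0, "ty": 0, "tz": 0, "wx": 0, "wy": 0, "wz": 0},
    {"tx": 0, "ty": 0, "tz": 0, "wx": 0, "wy": 0, "wz": 0},
    {"tx": 0, "ty": 0, "tz": 0, "wx": 0, "wy": 0, "wz": 0},
    {"tx": 0, "ty": 0, "tz": 0, "wx": 0, "wy": 0, "wz": 0},
    {"tx": 0, "ty": 0, "tz": 0, "wx": 0, "wy": 0, "wz": 0}
  ],
  "fingers": 0
}}

```text
time: 4.52
eef_pos: [0.5333, -0.0789, 0.108]
ee_rot: [0.777, 0.63, 0.0, 0.0]
wrist_force: [-0.3, -0.5, -0.1]
grip_width: 0.0004
gripper_force: 0.0
```

```bash
python3 - <<'E'
from h import *
where(); print(observe()['grip_width']); shot('wrist','w3.png')
a=cv2.imread('pics/w3.png')[100:330,130:370]
cv2.imwrite('pics/c3.png',cv2.resize(a,None,fx=2.5,fy=2.5,interpolation=cv2.INTER_CUBIC))
E
```

```text
tcp chute mm [-168.2    1.1  108. ] t 4.5167 F [-0.3 -0.5 -0.1]
0.00044219817711661617
```

View pics/c3.png

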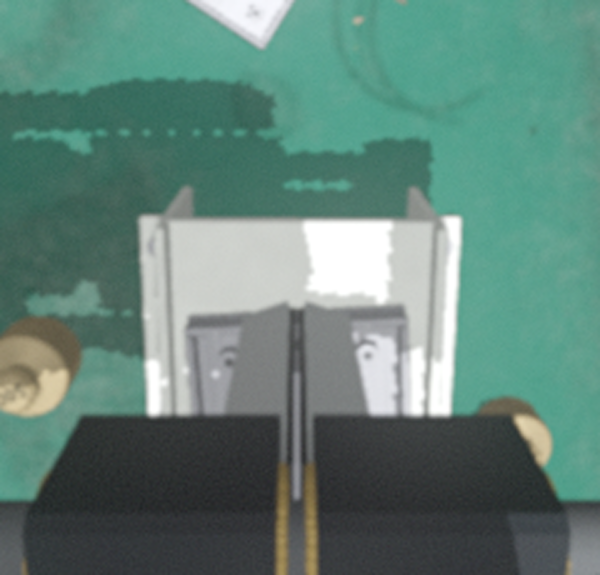

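```bash
python3 - <<'E'
from h import *
p=np.load('chute.npy');c,n=np.cos(p[2]),np.sin(p[2])
def ch(im,u,v,z):
    d=onz(im,u,v,z)-[p[0],p[1],0];return (1e3*np.array([d[0]*c+d[1]*n,-d[0]*n+d[1]*c,d[2]])).round(1)
a,b,d=load('w1.png'),load('w2.png'),load('w3.png')
print('w1 rear L,R, front', ch(a,216,207,.076),ch(a,285,203,.076),ch(a,220,283,.076),'deck rear',ch(a,250,173,.062))
print('w2', ch(b,140+162/3,130+112/3,.076),ch(b,140+492/3,130+97/3,.076),ch(b,140+200/3,130+467/3,.076),'deck rear',ch(b,250,93*1.26,.062))
print('w3', ch(d,130+188/2.5,100+322/2.5,.076),ch(d,130+405/2.5,100+310/2.5,.076),'deck rear',ch(d,250,100+216/2.5,.062))
for im,nm in((b,'w2'),(d,'w3')):
    H=np.array(im['hand_eye']);im['R']=H[:3,:3].T;im['t']=-H[:3,:3].T@H[:3,3]
for z in(0,-.01,-.02,-.03,-.04): print(z,[proj(d,np.array((x,y,z))).round().tolist() for x,y in((.008,0.0125),(.008,-.0125),(-.008,-.0125))])
E
```

```text
w1 rear L,R, front [-145.   -32.6   76. ] [-149.2   37.6   76. ] [-58.6 -30.5  76. ] deck rear [-177.5    2.1   62. ]
w2 [-143.6  -34.7   76. ] [-146.9   38.6   76. ] [-55.3 -29.1  76. ] deck rear [-175.8    2.8   62. ]
w3 [-145.1  -34.4   76. ] [-149.3   38.1   76. ] deck rear [-178.2    3.1   62. ]
0 [[265.0, 204.0], [230.0, 204.0], [230.0, 225.0]]
-0.01 [[266.0, 208.0], [229.0, 208.0], [230.0, 230.0]]
-0.02 [[267.0, 213.0], [228.0, 213.0], [229.0, 236.0]]
-0.03 [[268.0, 218.0], [227.0, 218.0], [228.0, 242.0]]
-0.04 [[269.0, 224.0], [226.0, 224.0], [227.0, 249.0]]
```

The cover has not moved: its rear edge is still at chute x ≈ -145 in all three wrist pictures. In the crop the shut finger ends at (247,222) fit bodies ending about 38 mm above the TCP. I'll find the real tip by a gentle touch on the bare deck behind the cover.

Request:
{"api": "drive_tool", "payload": {
  "rows": [
    {"tx": -0.003, "ty": 0.002, "tz": 0.02, "wx": 0, "wy": 0, "wz": 0},
    {"tx": -0.003, "ty": 0.002, "tz": 0.03, "wx": 0, "wy": 0, "wz": 0},
    {"tx": -0.003, "ty": 0.002, "tz": 0.036, "wx": 0, "wy": 0, "wz": 0},
    {"tx": -0.003, "ty": 0.002, "tz": 0.04, "wx": 0, "wy": 0, "wz": 0},
    {"tx": -0.003, "ty": 0.002, "tz": 0.042, "wx": 0, "wy": 0, "wz": 0},
    {"tx": -0.003, "ty": 0.002, "tz": 0.044, "wx": 0, "wy": 0, "wz": 0},
    {"tx": -0.003, "ty": 0.002, "tz": 0.046, "wx": 0, "wy": 0, "wz": 0},
    {"tx": -0.003, "ty": 0.002, "tz": 0.046, "wx": 0, "wy": 0, "wz": 0}
  ]
}}

```text
time: 5.23
eef_pos: [0.5347, -0.0822, 0.062]
ee_rot: [0.777, 0.63, 0.0, 0.0]
wrist_force: [-0.7, 0.3, 0.4]
grip_width: 0.0004
gripper_force: 0.0
```

Request:
{"api": "drive_tool", "payload": {
  "rows": [
    {"tx": 0, "ty": 0, "tz": 0.001, "wx": 0, "wy": 0, "wz": 0},
    {"tx": 0, "ty": 0, "tz": 0.002, "wx": 0, "wy": 0, "wz": 0},
    {"tx": 0, "ty": 0, "tz": 0.002, "wx": 0, "wy": 0, "wz": 0}
  ]
}}

```text
time: 5.48
eef_pos: [0.5346, -0.0822, 0.0599]
ee_rot: [0.777, 0.629, 0.0, -0.0]
wrist_force: [-0.3, 0.1, -0.9]
grip_width: 0.0003
gripper_force: 0.0
```

Request:
{"api": "drive_tool", "payload": {
  "rows": [
    {"tx": 0, "ty": 0, "tz": 0.001, "wx": 0, "wy": 0, "wz": 0},
    {"tx": 0, "ty": 0, "tz": 0.002, "wx": 0, "wy": 0, "wz": 0},
    {"tx": 0, "ty": 0, "tz": 0.003, "wx": 0, "wy": 0, "wz": 0},
    {"tx": 0, "ty": 0, "tz": 0.003, "wx": 0, "wy": 0, "wz": 0}
  ]
}}

```text
time: 5.82
eef_pos: [0.5345, -0.0822, 0.0567]
ee_rot: [0.777, 0.629, -0.0, -0.0]
wrist_force: [-0.3, -0.1, 0.3]
grip_width: 0.0006
gripper_force: 0.0
```

Request:
{"api": "drive_tool", "payload": {
  "rows": [
    {"tx": 0, "ty": 0, "tz": 0.001, "wx": 0, "wy": 0, "wz": 0},
    {"tx": 0, "ty": 0, "tz": 0.002, "wx": 0, "wy": 0, "wz": 0},
    {"tx": 0, "ty": 0, "tz": 0.003, "wx": 0, "wy": 0, "wz": 0},
    {"tx": 0, "ty": 0, "tz": 0.003, "wx": 0, "wy": 0, "wz": 0}
  ]
}}

```text
time: 6.15
eef_pos: [0.5345, -0.0822, 0.0537]
ee_rot: [0.777, 0.63, -0.0, -0.0]
wrist_force: [-0.0, -0.4, 0.1]
grip_width: 0.001
gripper_force: 0.0
```

Request:
{"api": "drive_tool", "payload": {
  "rows": [
    {"tx": 0, "ty": 0, "tz": 0.002, "wx": 0, "wy": 0, "wz": 0},
    {"tx": 0, "ty": 0, "tz": 0.004, "wx": 0, "wy": 0, "wz": 0},
    {"tx": 0, "ty": 0, "tz": 0.006, "wx": 0, "wy": 0, "wz": 0},
    {"tx": 0, "ty": 0, "tz": 0.006, "wx": 0, "wy": 0, "wz": 0}
  ]
}}

```text
time: 6.48
eef_pos: [0.5344, -0.0822, 0.0474]
ee_rot: [0.777, 0.629, -0.0, -0.0]
wrist_force: [0.1, -0.2, 0.4]
grip_width: 0.0005
gripper_force: 0.0
```

Request:
{"api": "drive_tool", "payload": {
  "rows": [
    {"tx": 0, "ty": 0, "tz": 0.002, "wx": 0, "wy": 0, "wz": 0},
    {"tx": 0, "ty": 0, "tz": 0.004, "wx": 0, "wy": 0, "wz": 0},
    {"tx": 0, "ty": 0, "tz": 0.004, "wx": 0, "wy": 0, "wz": 0}
  ]
}}

```text
time: 6.73
eef_pos: [0.5344, -0.0822, 0.0435]
ee_rot: [0.777, 0.629, -0.0, -0.0]
wrist_force: [0.7, -0.5, -0.7]
grip_width: 0.0001
gripper_force: 0.0
```

Request:
{"api": "drive_tool", "payload": {
  "rows": [
    {"tx": 0, "ty": 0, "tz": 0.002, "wx": 0, "wy": 0, "wz": 0},
    {"tx": 0, "ty": 0, "tz": 0.004, "wx": 0, "wy": 0, "wz": 0},
    {"tx": 0, "ty": 0, "tz": 0.004, "wx": 0, "wy": 0, "wz": 0}
  ]
}}

```text
time: 6.98
eef_pos: [0.5344, -0.0822, 0.0395]
ee_rot: [0.777, 0.629, -0.0, -0.0]
wrist_force: [-0.2, -0.2, 0.0]
grip_width: 0.0004
gripper_force: 0.0
```

Request:
{"api": "drive_tool", "payload": {
  "rows": [
    {"tx": 0, "ty": 0, "tz": 0.002, "wx": 0, "wy": 0, "wz": 0},
    {"tx": 0, "ty": 0, "tz": 0.004, "wx": 0, "wy": 0, "wz": 0},
    {"tx": 0, "ty": 0, "tz": 0.004, "wx": 0, "wy": 0, "wz": 0}
  ]
}}

```text
time: 7.23
eef_pos: [0.5344, -0.0822, 0.0355]
ee_rot: [0.777, 0.629, -0.0, -0.0]
wrist_force: [-0.2, 0.2, -0.3]
grip_width: 0.0004
gripper_force: 0.0
```

Request:
{"api": "drive_tool", "payload": {
  "rows": [
    {"tx": 0, "ty": 0, "tz": 0.001, "wx": 0, "wy": 0, "wz": 0},
    {"tx": 0, "ty": 0, "tz": 0.003, "wx": 0, "wy": 0, "wz": 0},
    {"tx": 0, "ty": 0, "tz": 0.003, "wx": 0, "wy": 0, "wz": 0}
  ]
}}

```text
time: 7.48
eef_pos: [0.5345, -0.0822, 0.0326]
ee_rot: [0.777, 0.629, -0.0, -0.0]
wrist_force: [0.7, -0.2, -0.6]
grip_width: 0.0004
gripper_force: 0.0
```

Request:
{"api": "drive_tool", "payload": {
  "rows": [
    {"tx": 0, "ty": 0, "tz": 0.001, "wx": 0, "wy": 0, "wz": 0},
    {"tx": 0, "ty": 0, "tz": 0.002, "wx": 0, "wy": 0, "wz": 0},
    {"tx": 0, "ty": 0, "tz": 0.002, "wx": 0, "wy": 0, "wz": 0}
  ]
}}

```text
time: 7.73
eef_pos: [0.5346, -0.0822, 0.0307]
ee_rot: [0.777, 0.63, -0.0, -0.0]
wrist_force: [-0.3, -0.4, 0.7]
grip_width: 0.0006
gripper_force: 0.0
```

Request:
{"api": "drive_tool", "payload": {
  "rows": [
    {"tx": 0, "ty": 0, "tz": 0.001, "wx": 0, "wy": 0, "wz": 0},
    {"tx": 0, "ty": 0, "tz": 0.002, "wx": 0, "wy": 0, "wz": 0},
    {"tx": 0, "ty": 0, "tz": 0.002, "wx": 0, "wy": 0, "wz": 0}
  ]
}}

```text
time: 7.98
eef_pos: [0.5345, -0.0822, 0.0287]
ee_rot: [0.777, 0.629, -0.0, -0.0]
wrist_force: [0.2, 0.4, 1.0]
grip_width: 0.0002
gripper_force: 0.0
```

Request:
{"api": "drive_tool", "payload": {
  "rows": [
    {"tx": 0, "ty": 0, "tz": 0.001, "wx": 0, "wy": 0, "wz": 0},
    {"tx": 0, "ty": 0, "tz": 0.002, "wx": 0, "wy": 0, "wz": 0},
    {"tx": 0, "ty": 0, "tz": 0.002, "wx": 0, "wy": 0, "wz": 0}
  ]
}}

```text
time: 8.23
eef_pos: [0.5345, -0.0822, 0.0267]
ee_rot: [0.777, 0.629, -0.0, -0.0]
wrist_force: [0.0, -0.8, -0.4]
grip_width: 0.0
gripper_force: 0.0
```

Request:
{"api": "drive_tool", "payload": {
  "rows": [
    {"tx": 0, "ty": 0, "tz": 0.001, "wx": 0, "wy": 0, "wz": 0},
    {"tx": 0, "ty": 0, "tz": 0.001, "wx": 0, "wy": 0, "wz": 0}
  ]
}}

```text
time: 8.4
eef_pos: [0.5346, -0.0822, 0.0258]
ee_rot: [0.777, 0.629, -0.0, -0.0]
wrist_force: [-0.1, 0.3, -0.4]
grip_width: 0.0002
gripper_force: 0.0
```

Request:
{"api": "drive_tool", "payload": {
  "rows": [
    {"tx": 0, "ty": 0, "tz": 0.001, "wx": 0, "wy": 0, "wz": 0},
    {"tx": 0, "ty": 0, "tz": 0.001, "wx": 0, "wy": 0, "wz": 0}
  ]
}}

```text
time: 8.57
eef_pos: [0.5346, -0.0822, 0.0248]
ee_rot: [0.777, 0.629, -0.0, -0.0]
wrist_force: [0.1, 0.5, -0.1]
grip_width: 0.0003
gripper_force: 0.0
```

Request:
{"api": "drive_tool", "payload": {
  "rows": [
    {"tx": 0, "ty": 0, "tz": 0.001, "wx": 0, "wy": 0, "wz": 0},
    {"tx": 0, "ty": 0, "tz": 0.002, "wx": 0, "wy": 0, "wz": 0},
    {"tx": 0, "ty": 0, "tz": 0.002, "wx": 0, "wy": 0, "wz": 0}
  ]
}}

```text
time: 8.82
eef_pos: [0.5347, -0.0823, 0.0245]
ee_rot: [0.777, 0.63, 0.0, 0.0]
wrist_force: [-9.4, 1.0, 20.6]
grip_width: 0.0004
gripper_force: 10.0
```

Request:
{"api": "drive_tool", "payload": {
  "rows": [
    {"tx": 0, "ty": 0, "tz": 0.001, "wx": 0, "wy": 0, "wz": 0},
    {"tx": 0, "ty": 0, "tz": 0.002, "wx": 0, "wy": 0, "wz": 0},
    {"tx": 0, "ty": 0, "tz": 0.002, "wx": 0, "wy": 0, "wz": 0}
  ]
}}

```text
time: 9.07
eef_pos: [0.5349, -0.0823, 0.0243]
ee_rot: [0.777, 0.63, 0.0, 0.0]
wrist_force: [-21.4, 3.7, 43.0]
grip_width: 0.0003
gripper_force: 21.6
```

```bash
python3 - <<'E'
from h import *
where(); shot('wrist','w4.png')
a=cv2.imread('pics/w4.png');b=cv2.imread('pics/w3.png')
g=cv2.cvtColor(a,cv2.COLOR_BGR2GRAY)
for c in (200,215,228,235,240,244,248,252,256,262,270,285,300): print(c,g[120:280:6,c])
E
```

```text
tcp chute mm [-165.2    3.3   24.3] t 9.0667 F [-21.4   3.7  43. ]
200 [131 127 124  87  85  83  79  80  81  79  79  82  82  83  83  86 143 191
 193 191 191 190 192 190 184  43  40]
215 [129 124 119  83  76  72  69  80  79  82  83  82  80  81  82  84 142 190
 190 190 192 192 190 189 184  47  48]
228 [131 127 123  99  81  80  77  74  79  82  82  77  84  86  81  79 144 191
 118 113 113 114 114 113 107  46  45]
235 [131 128 122 113  81  81  78  83  81  83  79  78  84  79  85  81 144 184
 114 113 115 114 115 114 108  49  44]
240 [132 127 125 117  81  84  79  73  85  81  81  82  83  84  82  85 141 137
 115 115 113 115 115 113 111  47  43]
244 [131 126 123 121 103  80  80  81 103  80  81  82  81  85  83  82 140 124
 113 108 108 103 102 100  96  94  84]
248 [130 129 126 122 111  82  86  94  99  81  81  82  81  86  86  85 145 184
  78  78  80  76 115 115 110  67  69]
252 [128 127 129 126 126 125 123 126 115  89  82  82  83  82  87  89 143 134
 110 103 105  97  94  89  84  85  75]
256 [127 127 125 122 122 123 125 127 127  98  84  81 121  89  87  88 142 134
 117 116 114 118 116 116 111  54  51]
262 [129 125 124 127 123 125 124 125 124 118  85  85 115  85  87  90 142 186
 119 117 117 118 118 117 112  57  51]
270 [117 119 124 124 130 128 123 121 123 123  83  86 122  86  94  95 167 236
 188 130 119 118 122 117 115  61  56]
285 [119 124 123 121 117 122 123 126 125 123  82  86 120  92  89  93 168 246
 246 246 246 246 246 223 142  63  62]
300 [124 123 123 120 109 110 127 122 125  83  83  84  91  93  90  96 167 245
 246 246 247 246 246 223 119  67  61]
```

Contact came at TCP z = 24.5 mm on the 62 mm deck, so the real tips sit 38 mm behind the nominal TCP. I'll use that offset from here. Next I lift 9 mm, open to 45 mm and push.

Request:
{"api": "drive_tool", "payload": {
  "rows": [
    {"tx": 0, "ty": 0, "tz": -0.005, "wx": 0, "wy": 0, "wz": 0},
    {"tx": 0, "ty": 0, "tz": -0.009, "wx": 0, "wy": 0, "wz": 0},
    {"tx": 0, "ty": -0.002, "tz": -0.009, "wx": 0, "wy": 0, "wz": 0},
    {"tx": 0, "ty": -0.002, "tz": -0.009, "wx": 0, "wy": 0, "wz": 0}
  ]
}}

```text
time: 9.45
eef_pos: [0.5324, -0.0817, 0.0298]
ee_rot: [0.777, 0.63, -0.0, -0.0]
wrist_force: [-0.8, 0.1, -0.3]
grip_width: 0.0004
gripper_force: 0.0
```

Request:
{"api": "drive_tool", "payload": {
  "rows": [
    {"tx": 0, "ty": 0, "tz": 0, "wx": 0, "wy": 0, "wz": 0},
    {"tx": 0, "ty": 0, "tz": 0, "wx": 0, "wy": 0, "wz": 0},
    {"tx": 0, "ty": 0, "tz": 0, "wx": 0, "wy": 0, "wz": 0},
    {"tx": 0, "ty": 0, "tz": 0, "wx": 0, "wy": 0, "wz": 0},
    {"tx": 0, "ty": 0, "tz": 0, "wx": 0, "wy": 0, "wz": 0},
    {"tx": -0.004, "ty": 0, "tz": 0, "wx": 0, "wy": 0, "wz": 0},
    {"tx": -0.008, "ty": 0, "tz": 0, "wx": 0, "wy": 0, "wz": 0},
    {"tx": -0.012, "ty": 0, "tz": 0, "wx": 0, "wy": 0, "wz": 0},
    {"tx": -0.016, "ty": 0, "tz": 0, "wx": 0, "wy": 0, "wz": 0},
    {"tx": -0.02, "ty": 0, "tz": 0, "wx": 0, "wy": 0, "wz": 0},
    {"tx": -0.024, "ty": 0, "tz": 0, "wx": 0, "wy": 0, "wz": 0},
    {"tx": -0.028, "ty": 0, "tz": 0, "wx": 0, "wy": 0, "wz": 0},
    {"tx": -0.032, "ty": 0, "tz": 0, "wx": 0, "wy": 0, "wz": 0},
    {"tx": -0.036, "ty": 0, "tz": 0, "wx": 0, "wy": 0, "wz": 0},
    {"tx": -0.04, "ty": 0, "tz": 0, "wx": 0, "wy": 0, "wz": 0},
    {"tx": -0.04, "ty": 0, "tz": 0, "wx": 0, "wy": 0, "wz": 0}
  ],
  "fingers": 0.045
}}

```text
time: 10.78
eef_pos: [0.5242, -0.1217, 0.0299]
ee_rot: [0.777, 0.629, -0.0, 0.0]
wrist_force: [-0.6, -0.2, -1.0]
grip_width: 0.0449
gripper_force: 0.0
```

```bash
python3 - <<'E'
from h import *
where(); shot('wrist','w5.png')
g=cv2.cvtColor(cv2.imread('pics/w5.png'),cv2.COLOR_BGR2GRAY)
for c in (225,240,255,270): print(c,g[60:280:5,c])
E
```

```text
tcp chute mm [-124.5    1.    29.9] t 10.7833 F [-0.6 -0.2 -1. ]
225 [131 133 133 124 121 127 125 124 121 120 124 128 133 131 129 132  95  97
 200 199 199 200 200 201 202 201 201 199 199 199 199 199 198 198 197 198
 197 192 109 110 145 146 147 147]
240 [136 134 134 129 122 124 124 128 128 120 123 130 131 131 132 133 113 101
 200 200 201 199 199 201 205 200 200 201 200 197 197 199 200 199 199 198
 199 193 111 108 147 156 157 156]
255 [132 132 134 131 133 131 131 131 130 133 135 131 131 131 133 133 104 100
 254 199 201 201 201 201 201 206 202 198 200 201 201 201 200 201 200 198
 199 191 110 110 149 156 155 155]
270 [124 130 130 131 133 132 135 133 130 129 131 131 136 132 137 137 117 105
 253 253 254 253 254 253 253 201 202 201 201 202 200 198 199 201 200 200
 199 193 115 111 150 155 154 153]
```

The cover is moving with the fingers, its rear wall now at row 250. I'll push on over the brow.

Request:
{"api": "drive_tool", "payload": {
  "rows": [
    {"tx": -0.004, "ty": 0, "tz": 0, "wx": 0, "wy": 0, "wz": 0},
    {"tx": -0.008, "ty": 0, "tz": 0, "wx": 0, "wy": 0, "wz": 0},
    {"tx": -0.012, "ty": 0, "tz": 0, "wx": 0, "wy": 0, "wz": 0},
    {"tx": -0.016, "ty": 0, "tz": 0, "wx": 0, "wy": 0, "wz": 0},
    {"tx": -0.019, "ty": 0, "tz": 0, "wx": 0, "wy": 0, "wz": 0},
    {"tx": -0.022, "ty": 0, "tz": 0, "wx": 0, "wy": 0, "wz": 0},
    {"tx": -0.025, "ty": 0, "tz": 0, "wx": 0, "wy": 0, "wz": 0},
    {"tx": -0.028, "ty": 0, "tz": 0, "wx": 0, "wy": 0, "wz": 0},
    {"tx": -0.03, "ty": 0, "tz": 0, "wx": 0, "wy": 0, "wz": 0},
    {"tx": -0.032, "ty": 0, "tz": 0, "wx": 0, "wy": 0, "wz": 0},
    {"tx": -0.034, "ty": 0, "tz": 0, "wx": 0, "wy": 0, "wz": 0},
    {"tx": -0.036, "ty": 0, "tz": 0, "wx": 0, "wy": 0, "wz": 0},
    {"tx": -0.037, "ty": 0, "tz": 0, "wx": 0, "wy": 0, "wz": 0},
    {"tx": -0.038, "ty": 0, "tz": 0, "wx": 0, "wy": 0, "wz": 0},
    {"tx": -0.038, "ty": 0, "tz": 0, "wx": 0, "wy": 0, "wz": 0},
    {"tx": -0.038, "ty": 0, "tz": 0, "wx": 0, "wy": 0, "wz": 0}
  ]
}}

```text
time: 12.17
eef_pos: [0.5164, -0.1583, 0.0299]
ee_rot: [0.777, 0.629, -0.0, 0.0]
wrist_force: [-0.0, 0.1, 0.0]
grip_width: 0.0451
gripper_force: 0.0
```

```bash
python3 - <<'E'
from h import *
where(); im=shot('wrist','w6.png');t=shot('top','t6.png')
g=cv2.cvtColor(cv2.imread('pics/w6.png'),cv2.COLOR_BGR2GRAY)
for c in (225,240,255,270): print(c,g[60:280:5,c])
p=np.load('chute.npy');c,n=np.cos(p[2]),np.sin(p[2])
T=cv2.cvtColor(cv2.imread('pics/t6.png'),cv2.COLOR_BGR2GRAY);T0=cv2.cvtColor(cv2.imread('pics/t0.png'),cv2.COLOR_BGR2GRAY)
for y in(-30,0,30):
  for nm in('now','t0'):
    print(y,nm,[int((T if nm=='now' else T0)[tuple(proj(t,np.array([p[0]+(c*x-n*y)/1e3,p[1]+(n*x+c*y)/1e3,.03])).round().astype(int)[::-1])]) for x in range(-60,61,6)])
E
```

```text
tcp chute mm [-87.1   1.   29.9] t 12.1667 F [-0.   0.1  0. ]
225 [100 105 106 106 204 216 216 216 218 217 217 216 216 216 217 215 216 212
 165 167 166 164 164 162 163 162 164 165 164 162 163 163 163 163 159 161
 162 162 162 163 162 163 147 128]
240 [104 106 107 107 204 217 216 215 216 217 216 217 216 215 217 216 216 217
 200 165 166 165 165 163 162 163 163 163 162 161 164 164 164 163 162 163
 163 162 162 162 161 161 146 127]
255 [104 102 105 108 203 215 216 216 216 216 217 216 217 216 217 218 216 217
 216 170 164 166 165 166 163 164 161 164 166 164 164 165 164 165 165 163
 164 164 164 164 161 163 149 126]
270 [103 108 106 107 201 216 215 216 216 217 216 217 215 218 217 216 217 216
 217 216 217 177 167 171 178 167 163 163 164 164 162 164 165 164 163 161
 161 161 164 163 164 165 149 125]
-30 now [96, 99, 99, 100, 68, 79, 82, 105, 187, 154, 242, 241, 241, 241, 241, 241, 241, 241, 241, 240, 241]
-30 t0 [208, 193, 240, 190, 164, 164, 165, 159, 240, 240, 239, 240, 239, 240, 239, 240, 239, 239, 239, 239, 240]
0 now [100, 88, 98, 100, 101, 74, 39, 108, 179, 184, 242, 241, 241, 241, 241, 241, 241, 241, 241, 241, 241]
0 t0 [231, 221, 240, 235, 166, 166, 169, 177, 240, 240, 240, 239, 240, 240, 239, 239, 239, 239, 240, 239, 239]
30 now [119, 84, 96, 99, 100, 100, 74, 108, 175, 183, 242, 241, 241, 241, 241, 241, 241, 241, 241, 241, 241]
30 t0 [225, 241, 239, 199, 171, 168, 168, 179, 240, 240, 240, 240, 240, 239, 240, 239, 240, 239, 240, 239, 239]
```

The wrist view shows the deck empty between the fingers, and the top view shows the landing still empty with grey only at the groove, so the cover is standing there. Now I raise the tips to about 75 mm and push level to tip it.

Request:
{"api": "drive_tool", "payload": {
  "rows": [
    {"tx": 0, "ty": 0, "tz": -0.004, "wx": 0, "wy": 0, "wz": 0},
    {"tx": 0, "ty": 0, "tz": -0.007, "wx": 0, "wy": 0, "wz": 0},
    {"tx": 0, "ty": 0, "tz": -0.007, "wx": 0, "wy": 0, "wz": 0},
    {"tx": -0.005, "ty": 0, "tz": -0.007, "wx": 0, "wy": 0, "wz": 0},
    {"tx": -0.01, "ty": 0, "tz": -0.007, "wx": 0, "wy": 0, "wz": 0},
    {"tx": -0.015, "ty": 0, "tz": -0.007, "wx": 0, "wy": 0, "wz": 0},
    {"tx": -0.02, "ty": 0, "tz": -0.007, "wx": 0, "wy": 0, "wz": 0},
    {"tx": -0.025, "ty": 0, "tz": -0.007, "wx": 0, "wy": 0, "wz": 0},
    {"tx": -0.03, "ty": 0, "tz": -0.007, "wx": 0, "wy": 0, "wz": 0},
    {"tx": -0.035, "ty": 0, "tz": -0.007, "wx": 0, "wy": 0, "wz": 0},
    {"tx": -0.04, "ty": 0, "tz": -0.007, "wx": 0, "wy": 0, "wz": 0},
    {"tx": -0.045, "ty": 0, "tz": -0.007, "wx": 0, "wy": 0, "wz": 0},
    {"tx": -0.05, "ty": 0, "tz": -0.007, "wx": 0, "wy": 0, "wz": 0}
  ]
}}

```text
time: 13.35
eef_pos: [0.506, -0.2076, 0.0369]
ee_rot: [0.777, 0.629, -0.0, 0.0]
wrist_force: [-0.6, 0.4, 1.0]
grip_width: 0.0452
gripper_force: 0.2
```

```bash
cat >> h.py <<'E'
def prof(f):
    t=load(f);p=np.load('chute.npy');c,n=np.cos(p[2]),np.sin(p[2])
    T=cv2.cvtColor(t['pixels'],cv2.COLOR_RGB2GRAY)
    print('x   ',list(range(-30,145,7)))
    for y in range(-48,72,8):
        print('%4d'%y,[int(T[tuple(proj(t,np.array([p[0]+(c*x-n*y)/1e3,p[1]+(n*x+c*y)/1e3,.026])).round().astype(int)[::-1])]) for x in range(-30,145,7)])
E
python3 - <<'E'
from h import *
where();shot('top','t7.png');prof('t7.png')
E
```

```text
tcp chute mm [-36.7   1.   36.9] t 13.35 F [-0.6  0.4  1. ]
x    [-30, -23, -16, -9, -2, 5, 12, 19, 26, 33, 40, 47, 54, 61, 68, 75, 82, 89, 96, 103, 110, 117, 124, 131, 138]
 -48 [45, 43, 44, 72, 179, 102, 92, 100, 99, 95, 245, 238, 243, 244, 195, 240, 240, 242, 238, 236, 242, 233, 233, 239, 131]
 -40 [39, 41, 43, 34, 37, 163, 70, 101, 100, 90, 242, 241, 242, 241, 241, 242, 241, 242, 241, 241, 241, 241, 241, 241, 218]
 -32 [180, 67, 50, 51, 64, 61, 37, 100, 100, 99, 239, 241, 241, 241, 241, 241, 241, 241, 241, 241, 241, 241, 241, 241, 147]
 -24 [66, 68, 73, 75, 76, 81, 38, 101, 99, 100, 83, 242, 241, 241, 241, 241, 241, 241, 241, 241, 242, 241, 241, 241, 140]
 -16 [79, 82, 84, 87, 87, 91, 64, 88, 99, 99, 86, 242, 241, 241, 241, 241, 241, 241, 241, 242, 241, 241, 241, 242, 228]
  -8 [89, 90, 93, 95, 95, 98, 80, 61, 99, 101, 99, 147, 242, 242, 241, 242, 241, 241, 241, 242, 241, 241, 241, 241, 217]
   0 [96, 99, 99, 102, 103, 103, 108, 40, 100, 100, 101, 50, 243, 241, 241, 241, 241, 241, 241, 241, 242, 241, 241, 241, 193]
   8 [102, 103, 110, 112, 110, 118, 120, 75, 99, 99, 101, 65, 244
[... 232 characters left out ...]
, 69, 99, 99, 96, 64, 242, 241, 242, 241, 241, 241, 241, 241, 241, 241, 242, 153]
  32 [129, 125, 123, 117, 115, 115, 108, 110, 51, 99, 100, 101, 68, 242, 241, 241, 241, 241, 241, 242, 241, 242, 242, 241, 162]
  40 [115, 114, 107, 108, 104, 104, 103, 100, 69, 96, 101, 102, 69, 244, 241, 241, 241, 241, 241, 241, 242, 242, 241, 241, 244]
  48 [103, 104, 102, 101, 99, 96, 99, 96, 84, 86, 94, 91, 71, 245, 241, 242, 241, 241, 241, 242, 241, 241, 242, 241, 203]
  56 [99, 97, 96, 96, 91, 92, 89, 86, 83, 84, 83, 80, 123, 242, 242, 241, 241, 241, 241, 241, 241, 241, 241, 241, 171]
  64 [91, 88, 87, 82, 81, 73, 67, 63, 187, 224, 62, 195, 243, 241, 242, 242, 242, 242, 242, 242, 241, 242, 241, 241, 239]
```

Request:
{"api": "drive_tool", "payload": {
  "rows": [
    {"tx": -0.004, "ty": 0, "tz": 0, "wx": 0, "wy": 0, "wz": 0},
    {"tx": -0.008, "ty": 0, "tz": 0, "wx": 0, "wy": 0, "wz": 0},
    {"tx": -0.012, "ty": 0, "tz": 0, "wx": 0, "wy": 0, "wz": 0},
    {"tx": -0.016, "ty": 0, "tz": 0, "wx": 0, "wy": 0, "wz": 0},
    {"tx": -0.02, "ty": 0, "tz": 0, "wx": 0, "wy": 0, "wz": 0},
    {"tx": -0.024, "ty": 0, "tz": 0, "wx": 0, "wy": 0, "wz": 0},
    {"tx": -0.028, "ty": 0, "tz": 0, "wx": 0, "wy": 0, "wz": 0},
    {"tx": -0.032, "ty": 0, "tz": 0, "wx": 0, "wy": 0, "wz": 0},
    {"tx": -0.036, "ty": 0, "tz": 0, "wx": 0, "wy": 0, "wz": 0},
    {"tx": -0.036, "ty": 0, "tz": 0, "wx": 0, "wy": 0, "wz": 0},
    {"tx": -0.036, "ty": 0, "tz": 0, "wx": 0, "wy": 0, "wz": 0},
    {"tx": -0.036, "ty": 0, "tz": 0, "wx": 0, "wy": 0, "wz": 0}
  ]
}}

```text
time: 14.4
eef_pos: [0.4986, -0.2422, 0.0369]
ee_rot: [0.777, 0.629, 0.0, -0.0]
wrist_force: [0.5, -0.0, 0.2]
grip_width: 0.0451
gripper_force: 0.0
```

```bash
python3 - <<'E'
from h import *
where();shot('top','t8.png');prof('t8.png')
E
```

```text
tcp chute mm [-1.3  1.  36.9] t 14.4 F [ 0.5 -0.   0.2]
x    [-30, -23, -16, -9, -2, 5, 12, 19, 26, 33, 40, 47, 54, 61, 68, 75, 82, 89, 96, 103, 110, 117, 124, 131, 138]
 -48 [75, 69, 64, 62, 63, 64, 63, 42, 43, 43, 177, 191, 32, 35, 99, 101, 100, 246, 238, 236, 242, 233, 234, 240, 131]
 -40 [69, 63, 61, 51, 41, 41, 40, 41, 40, 43, 46, 89, 86, 37, 102, 101, 100, 216, 241, 241, 241, 242, 241, 241, 216]
 -32 [178, 169, 170, 169, 177, 153, 65, 121, 65, 55, 62, 64, 72, 35, 47, 100, 99, 89, 242, 241, 241, 242, 242, 241, 148]
 -24 [167, 166, 65, 25, 37, 51, 57, 61, 69, 73, 79, 80, 83, 65, 36, 101, 99, 98, 247, 241, 241, 241, 241, 241, 140]
 -16 [175, 60, 52, 60, 68, 72, 76, 79, 81, 84, 87, 88, 93, 92, 35, 101, 100, 100, 57, 242, 241, 241, 241, 241, 228]
  -8 [67, 67, 77, 77, 80, 85, 86, 90, 91, 92, 96, 96, 98, 102, 64, 97, 102, 100, 83, 246, 241, 241, 241, 242, 218]
   0 [79, 85, 85, 90, 91, 91, 94, 95, 97, 101, 100, 105, 107, 109, 108, 33, 99, 99, 97, 219, 241, 241, 241, 242, 194]
   8 [91, 93, 95, 96, 95, 98, 100, 104, 104, 107, 110, 116, 123, 127, 130, 41, 102, 101, 100, 74, 245, 241, 2
[... 181 characters left out ...]
0, 134, 133, 133, 129, 124, 120, 119, 114, 35, 100, 100, 103, 220, 241, 241, 241, 153]
  32 [117, 119, 122, 130, 131, 136, 134, 134, 128, 124, 118, 112, 111, 107, 106, 105, 36, 101, 99, 101, 66, 241, 241, 241, 164]
  40 [129, 130, 133, 133, 127, 126, 123, 117, 112, 108, 106, 104, 103, 103, 100, 98, 52, 98, 97, 93, 55, 242, 241, 242, 245]
  48 [133, 129, 126, 119, 116, 110, 108, 105, 104, 102, 103, 99, 98, 95, 93, 91, 90, 90, 88, 83, 156, 241, 241, 241, 206]
  56 [120, 114, 109, 108, 104, 103, 102, 99, 98, 96, 94, 91, 89, 86, 83, 78, 74, 31, 73, 67, 154, 241, 241, 242, 171]
  64 [74, 104, 102, 101, 101, 96, 97, 94, 90, 90, 87, 81, 77, 47, 201, 250, 244, 246, 244, 243, 242, 241, 241, 242, 239]
```

Request:
{"api": "drive_tool", "payload": {
  "rows": [
    {"tx": -0.005, "ty": 0, "tz": 0, "wx": 0, "wy": 0, "wz": 0},
    {"tx": -0.01, "ty": 0, "tz": 0, "wx": 0, "wy": 0, "wz": 0},
    {"tx": -0.01, "ty": 0, "tz": 0, "wx": 0, "wy": 0, "wz": 0},
    {"tx": -0.01, "ty": 0, "tz": -0.01, "wx": 0, "wy": 0, "wz": 0},
    {"tx": -0.01, "ty": -0.01, "tz": -0.04, "wx": 0, "wy": 0, "wz": 0},
    {"tx": -0.02, "ty": -0.04, "tz": -0.06, "wx": 0, "wy": 0, "wz": 0},
    {"tx": -0.03, "ty": -0.07, "tz": -0.07, "wx": 0, "wy": 0, "wz": 0},
    {"tx": -0.04, "ty": -0.1, "tz": -0.07, "wx": 0, "wy": 0, "wz": 0},
    {"tx": -0.045, "ty": -0.11, "tz": -0.07, "wx": 0, "wy": 0, "wz": 0},
    {"tx": -0.045, "ty": -0.11, "tz": -0.07, "wx": 0, "wy": 0, "wz": 0},
    {"tx": -0.045, "ty": -0.11, "tz": -0.07, "wx": 0, "wy": 0, "wz": 0}
  ],
  "fingers": 0.045
}}

```text
time: 15.37
eef_pos: [0.3822, -0.2638, 0.1077]
ee_rot: [0.777, 0.629, 0.0, 0.001]
wrist_force: [0.9, -0.1, -0.1]
grip_width: 0.0448
gripper_force: 0.0
```

```bash
python3 - <<'E'
from h import *
where();shot('top','t9.png');prof('t9.png');shot('wrist','w9.png');shot('scene','s9.png')
A=[cv2.resize(cv2.imread('pics/t9.png')[150:250,210:380],(510,300)),cv2.resize(cv2.imread('pics/w9.png'),(400,300))]
cv2.imwrite('pics/m9.png',cv2.resize(np.hstack(A),(800,264)))
E
```

```text
tcp chute mm [  44.  -108.5  107.7] t 15.3667 F [ 0.9 -0.1 -0.1]
x    [-30, -23, -16, -9, -2, 5, 12, 19, 26, 33, 40, 47, 54, 61, 68, 75, 82, 89, 96, 103, 110, 117, 124, 131, 138]
 -48 [119, 163, 241, 203, 237, 242, 160, 246, 238, 154, 74, 51, 79, 78, 71, 78, 81, 77, 78, 49, 182, 231, 231, 238, 129]
 -40 [162, 161, 214, 243, 243, 182, 181, 244, 167, 80, 81, 79, 81, 80, 79, 79, 80, 80, 78, 77, 77, 75, 240, 240, 214]
 -32 [164, 165, 229, 219, 233, 232, 232, 229, 87, 81, 80, 81, 80, 79, 79, 79, 78, 79, 79, 78, 78, 117, 240, 239, 145]
 -24 [165, 164, 232, 212, 234, 233, 233, 234, 87, 81, 98, 81, 80, 79, 81, 80, 79, 80, 80, 165, 73, 171, 239, 240, 139]
 -16 [164, 165, 214, 223, 228, 228, 226, 224, 113, 68, 69, 80, 152, 79, 80, 80, 79, 142, 70, 70, 79, 73, 240, 240, 225]
  -8 [168, 165, 206, 223, 230, 228, 228, 226, 227, 232, 228, 230, 175, 224, 220, 225, 241, 241, 244, 243, 206, 241, 239, 239, 216]
   0 [165, 166, 232, 232, 229, 227, 228, 227, 226, 228, 226, 227, 226, 226, 226, 225, 239, 240, 240, 240, 239, 239, 239, 240, 191]
   8 [169, 166, 232, 231, 233, 234, 233, 233, 231, 230, 230, 22
[... 276 characters left out ...]
28, 228, 239, 240, 240, 239, 239, 240, 240, 240, 149]
  32 [169, 168, 233, 224, 232, 231, 231, 232, 232, 232, 231, 231, 231, 229, 228, 228, 239, 240, 240, 239, 240, 239, 240, 239, 162]
  40 [167, 168, 175, 239, 236, 240, 238, 240, 239, 240, 240, 239, 240, 240, 239, 240, 240, 239, 239, 240, 240, 240, 240, 240, 243]
  48 [170, 169, 207, 236, 244, 240, 240, 240, 239, 240, 239, 239, 239, 240, 240, 240, 239, 240, 240, 240, 240, 240, 240, 240, 202]
  56 [91, 93, 94, 90, 228, 240, 240, 240, 239, 240, 240, 240, 240, 240, 240, 240, 240, 239, 240, 239, 240, 240, 239, 240, 168]
  64 [87, 93, 86, 89, 229, 240, 240, 240, 241, 240, 239, 241, 239, 240, 240, 240, 241, 239, 241, 241, 240, 240, 239, 239, 237]
```

The cover now lies on the landing at chute x about -9 to 79 and y about -38 to 37 (grey level about 228). I'll shut the fingers, go down beside its open -y side at tip height 17 mm, and push toward the fence.

Request:
{"api": "drive_tool", "payload": {
  "rows": [
    {"tx": 0.009, "ty": 0.032, "tz": 0.01, "wx": 0, "wy": 0, "wz": 0},
    {"tx": 0.009, "ty": 0.032, "tz": 0.03, "wx": 0, "wy": 0, "wz": 0},
    {"tx": 0.009, "ty": 0.032, "tz": 0.05, "wx": 0, "wy": 0, "wz": 0},
    {"tx": 0.009, "ty": 0.032, "tz": 0.07, "wx": 0, "wy": 0, "wz": 0},
    {"tx": 0.009, "ty": 0.032, "tz": 0.09, "wx": 0, "wy": 0, "wz": 0},
    {"tx": 0.009, "ty": 0.032, "tz": 0.105, "wx": 0, "wy": 0, "wz": 0},
    {"tx": 0.009, "ty": 0.032, "tz": 0.115, "wx": 0, "wy": 0, "wz": 0},
    {"tx": 0.009, "ty": 0.032, "tz": 0.122, "wx": 0, "wy": 0, "wz": 0},
    {"tx": 0.009, "ty": 0.032, "tz": 0.126, "wx": 0, "wy": 0, "wz": 0},
    {"tx": 0.009, "ty": 0.032, "tz": 0.128, "wx": 0, "wy": 0, "wz": 0},
    {"tx": 0.009, "ty": 0.032, "tz": 0.128, "wx": 0, "wy": 0, "wz": 0},
    {"tx": 0.009, "ty": 0.032, "tz": 0.128, "wx": 0, "wy": 0, "wz": 0}
  ],
  "fingers": 0
}}

```text
time: 16.52
eef_pos: [0.4153, -0.2615, -0.0205]
ee_rot: [0.777, 0.63, 0.0, 0.0]
wrist_force: [-0.2, -0.4, -0.0]
grip_width: 0.0003
gripper_force: 0.0
```

```bash
python3 - <<'E'
from h import *
where();print(observe()['grip_width'])
E
```

```text
tcp chute mm [ 34.9 -76.6 -20.5] t 16.5167 F [-0.2 -0.4 -0. ]
0.0003444993518714687
```

Request:
{"api": "drive_tool", "payload": {
  "rows": [
    {"tx": 0, "ty": 0.006, "tz": 0, "wx": 0, "wy": 0, "wz": 0},
    {"tx": 0, "ty": 0.012, "tz": 0, "wx": 0, "wy": 0, "wz": 0},
    {"tx": 0, "ty": 0.018, "tz": 0, "wx": 0, "wy": 0, "wz": 0},
    {"tx": 0, "ty": 0.021, "tz": 0, "wx": 0, "wy": 0, "wz": 0},
    {"tx": 0, "ty": 0.024, "tz": 0, "wx": 0, "wy": 0, "wz": 0},
    {"tx": 0, "ty": 0.027, "tz": 0, "wx": 0, "wy": 0, "wz": 0},
    {"tx": 0, "ty": 0.03, "tz": 0, "wx": 0, "wy": 0, "wz": 0},
    {"tx": 0, "ty": 0.033, "tz": 0, "wx": 0, "wy": 0, "wz": 0},
    {"tx": 0, "ty": 0.036, "tz": 0, "wx": 0, "wy": 0, "wz": 0},
    {"tx": 0, "ty": 0.039, "tz": 0, "wx": 0, "wy": 0, "wz": 0},
    {"tx": 0, "ty": 0.042, "tz": 0, "wx": 0, "wy": 0, "wz": 0},
    {"tx": 0, "ty": 0.045, "tz": 0, "wx": 0, "wy": 0, "wz": 0},
    {"tx": 0, "ty": 0.048, "tz": 0, "wx": 0, "wy": 0, "wz": 0},
    {"tx": 0, "ty": 0.051, "tz": 0, "wx": 0, "wy": 0, "wz": 0},
    {"tx": 0, "ty": 0.054, "tz": 0, "wx": 0, "wy": 0, "wz": 0},
    {"tx": 0, "ty": 0.055, "tz": 0, "wx": 0, "wy": 0, "wz": 0}
  ]
}}

```text
time: 17.85
eef_pos: [0.4691, -0.2728, -0.021]
ee_rot: [0.777, 0.63, 0.0, 0.0]
wrist_force: [-0.9, 0.0, -0.2]
grip_width: 0.0004
gripper_force: 0.4
```

Request:
{"api": "drive_tool", "payload": {
  "rows": [
    {"tx": 0, "ty": 0.001, "tz": 0, "wx": 0, "wy": 0, "wz": 0},
    {"tx": 0, "ty": 0.002, "tz": 0, "wx": 0, "wy": 0, "wz": 0},
    {"tx": 0, "ty": 0.002, "tz": 0, "wx": 0, "wy": 0, "wz": 0}
  ]
}}

```text
time: 18.1
eef_pos: [0.4707, -0.2731, -0.0211]
ee_rot: [0.777, 0.63, 0.0, 0.0]
wrist_force: [-0.0, 0.2, -0.2]
grip_width: 0.0008
gripper_force: 0.2
```

Request:
{"api": "drive_tool", "payload": {
  "rows": [
    {"tx": 0, "ty": 0.001, "tz": 0, "wx": 0, "wy": 0, "wz": 0},
    {"tx": 0, "ty": 0.002, "tz": 0, "wx": 0, "wy": 0, "wz": 0},
    {"tx": 0, "ty": 0.002, "tz": 0, "wx": 0, "wy": 0, "wz": 0}
  ]
}}

```text
time: 18.35
eef_pos: [0.4727, -0.2736, -0.021]
ee_rot: [0.777, 0.629, 0.0, 0.0]
wrist_force: [-0.3, 1.2, -0.8]
grip_width: 0.0002
gripper_force: 0.2
```

Request:
{"api": "drive_tool", "payload": {
  "rows": [
    {"tx": 0, "ty": 0.001, "tz": 0, "wx": 0, "wy": 0, "wz": 0},
    {"tx": 0, "ty": 0.002, "tz": 0, "wx": 0, "wy": 0, "wz": 0},
    {"tx": 0, "ty": 0.002, "tz": 0, "wx": 0, "wy": 0, "wz": 0}
  ]
}}

```text
time: 18.6
eef_pos: [0.4739, -0.274, -0.0212]
ee_rot: [0.777, 0.629, -0.001, -0.001]
wrist_force: [-5.4, -0.5, 1.7]
grip_width: 0.0006
gripper_force: 3.0
```

Request:
{"api": "drive_tool", "payload": {
  "rows": [
    {"tx": 0, "ty": 0.001, "tz": 0, "wx": 0, "wy": 0, "wz": 0},
    {"tx": 0, "ty": 0.001, "tz": 0, "wx": 0, "wy": 0, "wz": 0}
  ]
}}

```text
time: 18.77
eef_pos: [0.474, -0.274, -0.0213]
ee_rot: [0.777, 0.629, -0.001, -0.002]
wrist_force: [-11.6, 0.3, 5.8]
grip_width: 0.0005
gripper_force: 5.7
```

```bash
python3 - <<'E'
from h import *
where();shot('top','t10.png');prof('t10.png')
E
```

```text
tcp chute mm [ 34.9 -16.6 -21.3] t 18.7667 F [-11.6   0.3   5.8]
x    [-30, -23, -16, -9, -2, 5, 12, 19, 26, 33, 40, 47, 54, 61, 68, 75, 82, 89, 96, 103, 110, 117, 124, 131, 138]
 -48 [112, 105, 88, 80, 80, 73, 69, 64, 65, 38, 34, 47, 62, 67, 71, 78, 82, 86, 89, 39, 32, 96, 96, 93, 132]
 -40 [100, 101, 101, 78, 78, 62, 127, 103, 49, 57, 63, 71, 74, 84, 85, 86, 93, 95, 96, 100, 38, 90, 96, 93, 225]
 -32 [91, 96, 96, 89, 178, 112, 61, 65, 72, 77, 80, 84, 87, 92, 93, 95, 100, 102, 103, 106, 65, 63, 95, 95, 87]
 -24 [146, 96, 97, 96, 54, 72, 76, 78, 84, 88, 92, 95, 95, 98, 101, 102, 106, 109, 119, 124, 116, 34, 96, 95, 94]
 -16 [171, 75, 95, 95, 55, 83, 88, 89, 92, 95, 98, 99, 104, 105, 112, 114, 118, 128, 131, 132, 129, 67, 98, 95, 96]
  -8 [174, 58, 97, 97, 97, 85, 95, 98, 101, 102, 107, 107, 112, 121, 124, 132, 133, 130, 124, 119, 116, 108, 56, 95, 96]
   0 [171, 37, 95, 96, 94, 70, 102, 105, 108, 115, 117, 127, 130, 133, 131, 128, 123, 116, 110, 106, 104, 105, 33, 96, 95]
   8 [170, 72, 86, 96, 96, 97, 102, 119, 123, 126, 134, 133, 127, 123, 119, 111, 108, 105, 102, 102, 96, 94, 44, 94, 90]
  16 [170, 175, 50, 93, 97, 97, 62, 134, 134, 131, 128, 119, 115, 110, 104, 106, 100, 98, 97, 94, 92, 88, 83, 48, 77]
  24 [169, 170, 81, 86, 96, 96, 94, 115, 120, 117, 108, 104, 105, 101, 100, 97, 96, 92, 87, 83, 75, 62, 95, 81, 131]
  32 [171, 170, 201, 77, 95, 97, 96, 47, 107, 105, 102, 100, 98, 95, 92, 88, 84, 80, 73, 96, 250, 241, 241, 241, 163]
  40 [171, 169, 177, 29, 86, 95, 96, 78, 101, 97, 95, 94, 89, 87, 81, 64, 49, 247, 243, 241, 241, 241, 241, 241, 244]
  48 [172, 170, 208, 244, 74, 97, 97, 98, 66, 89, 89, 82, 75, 72, 76, 183, 228, 242, 241, 241, 241, 241, 241, 241, 204]
  56 [92, 92, 94, 86, 164, 83, 95, 89, 69, 71, 62, 42, 77, 57, 90, 128, 232, 241, 241, 241, 241, 241, 241, 241, 171]
  64 [89, 93, 87, 85, 240, 66, 85, 82, 73, 81, 81, 81, 81, 79, 80, 80, 59, 242, 242, 243, 241, 241, 241, 241, 239]
```

Firm contact (12 N) came at TCP y = -16.6 mm, exactly where a flush cover should stop the finger. I'll back off, rise clear and verify.

Request:
{"api": "drive_tool", "payload": {
  "rows": [
    {"tx": 0, "ty": -0.004, "tz": 0, "wx": 0, "wy": 0, "wz": 0},
    {"tx": 0, "ty": -0.015, "tz": 0, "wx": 0, "wy": 0, "wz": 0},
    {"tx": 0, "ty": -0.035, "tz": 0, "wx": 0, "wy": 0, "wz": 0},
    {"tx": 0, "ty": -0.06, "tz": -0.01, "wx": 0, "wy": 0, "wz": 0},
    {"tx": 0, "ty": -0.08, "tz": -0.04, "wx": 0, "wy": 0, "wz": 0},
    {"tx": 0, "ty": -0.1, "tz": -0.07, "wx": 0, "wy": 0, "wz": 0},
    {"tx": 0, "ty": -0.12, "tz": -0.1, "wx": 0, "wy": 0, "wz": 0},
    {"tx": 0, "ty": -0.13, "tz": -0.13, "wx": 0, "wy": 0, "wz": 0},
    {"tx": 0, "ty": -0.14, "tz": -0.15, "wx": 0, "wy": 0, "wz": 0},
    {"tx": 0, "ty": -0.14, "tz": -0.15, "wx": 0, "wy": 0, "wz": 0},
    {"tx": 0, "ty": -0.14, "tz": -0.15, "wx": 0, "wy": 0, "wz": 0},
    {"tx": 0, "ty": -0.14, "tz": -0.15, "wx": 0, "wy": 0, "wz": 0}
  ]
}}

```text
time: 19.82
eef_pos: [0.3386, -0.245, 0.1283]
ee_rot: [0.777, 0.63, 0.0, -0.0]
wrist_force: [-1.0, -0.5, -0.4]
grip_width: 0.0004
gripper_force: 0.0
```

```bash
python3 - <<'E'
from h import *
where();shot('top','t11.png');im=shot('wrist','w11.png')
a=cv2.resize(cv2.imread('pics/t11.png')[140:250,210:385],None,fx=4.5,fy=4.5,interpolation=cv2.INTER_CUBIC)
cv2.imwrite('pics/c11.png',a)
E
```

```text
tcp chute mm [  34.6 -155.   128.3] t 19.8167 F [-1.  -0.5 -0.4]
```

View pics/c11.png

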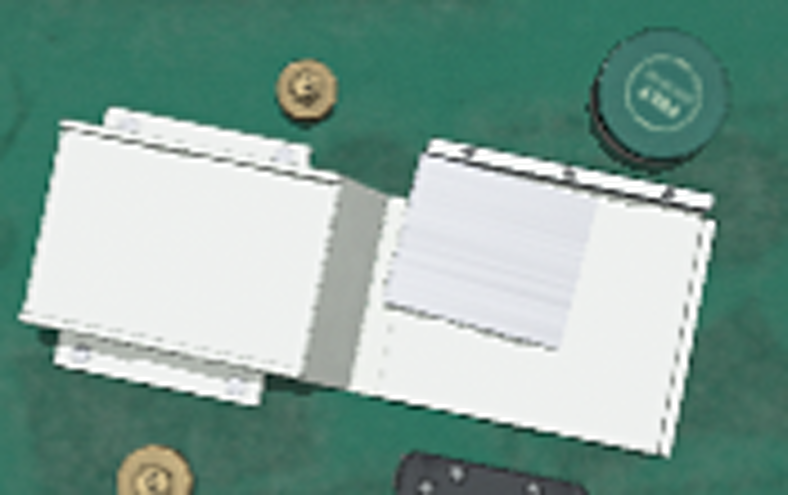

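The final view shows the cover hollow side down against the fence, its lower edge from (388,305) to (557,348) and its upper edge on the fence, with weights and tin in place. I'll check the parallelism numerically, since the limit is 0.06 rad.

```bash
python3 - <<'E'
from h import *
from scipy.ndimage import map_coordinates
p=np.load('chute.npy');c,n=np.cos(p[2]),np.sin(p[2])
t=load('t11.png');g=cv2.cvtColor(t['pixels'],cv2.COLOR_RGB2GRAY).astype(float)
def w(x,y,z): return np.array([p[0]+(c*x-n*y)/1e3,p[1]+(n*x+c*y)/1e3,z/1e3])
def scan(xs,ys,z):
    uv=np.array([[proj(t,w(x,y,z))[::-1] for y in ys] for x in xs]);return map_coordinates(g,uv.reshape(-1,2).T,order=1).reshape(len(xs),len(ys))
def line(ys,z,xs,nm):
    S=scan(xs,ys,z);d=np.clip(np.median(S,1,keepdims=True)-S,0,None)**2;y=(d*ys).sum(1)/d.sum(1)
    k=np.polyfit(xs,y,1);r=y-np.polyval(k,xs);k=np.polyfit(xs[abs(r)<1.5],y[abs(r)<1.5],1);print(nm,'slope',k[0].round(4),'y at 36',np.polyval(k,36).round(1),'resid',r.std().round(2))
line(np.arange(-11,5,.5),20,np.arange(0,74,2.),'cover -y wall')
line(np.arange(64,80,.5),28,np.arange(82,138,2.),'fence line right')
S=scan(np.arange(60,100,1.),np.arange(5,60,3.),26).mean(1).round();print(S)
for y0 in(10,25,45,60):
  s=scan(np.arange(60,100,.5),np.arange(y0-5,y0+5,1.),26).mean(1);i=np.argmax(np.gradient(cv2.GaussianBlur(s.reshape(-1,1),(1,9),0).ravel()));print('front edge x at y',y0,60+i*.5)
for nm,(x,y),z in(('w1',(.412,-.123),.04),('w2',(.602,-.198),.032),('tin',(.599,-.372),.03)): print(nm,proj(t,np.array([x,y,z])).round(1))
E
```

```text
cover -y wall slope -0.0651 y at 36 -6.0 resid 0.41
fence line right slope 0.0033 y at 36 71.8 resid 0.77
[227. 227. 227. 227. 227. 227. 227. 227. 227. 227. 227. 227. 227. 226.
 226. 226. 226. 226. 226. 226. 226. 227. 230. 233. 236. 238. 239. 239.
 239. 239. 239. 239. 239. 239. 239. 239. 239. 239. 239. 239.]
front edge x at y 10 81.5
front edge x at y 25 82.5
front edge x at y 45 84.0
front edge x at y 60 84.5
w1 [244.6 245.6]
w2 [278.  159.2]
tin [356.3 159.9]
```

The cover is still about 0.06 rad off: the rear corner touches the fence and the front end is about 5 mm away. I'll push again at the front end, x ≈ 62 mm.

Request:
{"api": "drive_tool", "payload": {
  "rows": [
    {"tx": -0.01, "ty": 0.02, "tz": 0.02, "wx": 0, "wy": 0, "wz": 0},
    {"tx": -0.02, "ty": 0.04, "tz": 0.04, "wx": 0, "wy": 0, "wz": 0},
    {"tx": -0.027, "ty": 0.06, "tz": 0.06, "wx": 0, "wy": 0, "wz": 0},
    {"tx": -0.027, "ty": 0.08, "tz": 0.08, "wx": 0, "wy": 0, "wz": 0},
    {"tx": -0.027, "ty": 0.08, "tz": 0.1, "wx": 0, "wy": 0, "wz": 0},
    {"tx": -0.027, "ty": 0.08, "tz": 0.12, "wx": 0, "wy": 0, "wz": 0},
    {"tx": -0.027, "ty": 0.08, "tz": 0.135, "wx": 0, "wy": 0, "wz": 0},
    {"tx": -0.027, "ty": 0.08, "tz": 0.142, "wx": 0, "wy": 0, "wz": 0},
    {"tx": -0.027, "ty": 0.08, "tz": 0.147, "wx": 0, "wy": 0, "wz": 0},
    {"tx": -0.027, "ty": 0.084, "tz": 0.147, "wx": 0, "wy": 0, "wz": 0},
    {"tx": -0.027, "ty": 0.092, "tz": 0.147, "wx": 0, "wy": 0, "wz": 0},
    {"tx": -0.027, "ty": 0.1, "tz": 0.147, "wx": 0, "wy": 0, "wz": 0},
    {"tx": -0.027, "ty": 0.108, "tz": 0.147, "wx": 0, "wy": 0, "wz": 0},
    {"tx": -0.027, "ty": 0.116, "tz": 0.147, "wx": 0, "wy": 0, "wz": 0},
    {"tx": -0.027, "ty": 0.122, "tz": 0.147, "wx": 0, "wy": 0, "wz": 0},
    {"tx": -0.027, "ty": 0.126, "tz": 0.147, "wx": 0, "wy": 0, "wz": 0},
    {"tx": -0.027, "ty": 0.129, "tz": 0.147, "wx": 0, "wy": 0, "wz": 0},
    {"tx": -0.027, "ty": 0.131, "tz": 0.147, "wx": 0, "wy": 0, "wz": 0},
    {"tx": -0.027, "ty": 0.133, "tz": 0.147, "wx": 0, "wy": 0, "wz": 0},
    {"tx": -0.027, "ty": 0.133, "tz": 0.147, "wx": 0, "wy": 0, "wz": 0}
  ]
}}

```text
time: 21.58
eef_pos: [0.4632, -0.2992, -0.018]
ee_rot: [0.777, 0.629, 0.0, 0.0]
wrist_force: [0.0, 0.2, -0.3]
grip_width: 0.0008
gripper_force: 0.0
```

Request:
{"api": "drive_tool", "payload": {
  "rows": [
    {"tx": 0, "ty": 0.001, "tz": 0, "wx": 0, "wy": 0, "wz": 0},
    {"tx": 0, "ty": 0.002, "tz": 0, "wx": 0, "wy": 0, "wz": 0},
    {"tx": 0, "ty": 0.002, "tz": 0, "wx": 0, "wy": 0, "wz": 0}
  ]
}}

```text
time: 21.83
eef_pos: [0.4651, -0.2996, -0.018]
ee_rot: [0.777, 0.629, 0.0, 0.0]
wrist_force: [-0.8, -0.5, 0.5]
grip_width: 0.0006
gripper_force: 0.0
```

Request:
{"api": "drive_tool", "payload": {
  "rows": [
    {"tx": 0, "ty": 0.001, "tz": 0, "wx": 0, "wy": 0, "wz": 0},
    {"tx": 0, "ty": 0.002, "tz": 0, "wx": 0, "wy": 0, "wz": 0},
    {"tx": 0, "ty": 0.002, "tz": 0, "wx": 0, "wy": 0, "wz": 0}
  ]
}}

```text
time: 22.08
eef_pos: [0.4671, -0.3, -0.018]
ee_rot: [0.777, 0.629, 0.0, 0.0]
wrist_force: [1.4, 0.9, 0.5]
grip_width: 0.0003
gripper_force: 0.0
```

Request:
{"api": "drive_tool", "payload": {
  "rows": [
    {"tx": 0, "ty": 0.001, "tz": 0, "wx": 0, "wy": 0, "wz": 0},
    {"tx": 0, "ty": 0.002, "tz": 0, "wx": 0, "wy": 0, "wz": 0},
    {"tx": 0, "ty": 0.002, "tz": 0, "wx": 0, "wy": 0, "wz": 0}
  ]
}}

```text
time: 22.33
eef_pos: [0.469, -0.3004, -0.0181]
ee_rot: [0.777, 0.63, -0.0, -0.0]
wrist_force: [-0.9, 0.6, 0.6]
grip_width: 0.0003
gripper_force: 0.4
```

Request:
{"api": "drive_tool", "payload": {
  "rows": [
    {"tx": 0, "ty": 0.001, "tz": 0, "wx": 0, "wy": 0, "wz": 0},
    {"tx": 0, "ty": 0.001, "tz": 0, "wx": 0, "wy": 0, "wz": 0}
  ]
}}

```text
time: 22.5
eef_pos: [0.4698, -0.3006, -0.0181]
ee_rot: [0.777, 0.629, -0.0, -0.0]
wrist_force: [-1.6, -0.3, 0.1]
grip_width: 0.0004
gripper_force: 1.1
```

Request:
{"api": "drive_tool", "payload": {
  "rows": [
    {"tx": 0, "ty": 0.001, "tz": 0, "wx": 0, "wy": 0, "wz": 0},
    {"tx": 0, "ty": 0.001, "tz": 0, "wx": 0, "wy": 0, "wz": 0}
  ]
}}

```text
time: 22.67
eef_pos: [0.4707, -0.3009, -0.0181]
ee_rot: [0.777, 0.629, -0.0, -0.0]
wrist_force: [-3.5, -0.8, 1.6]
grip_width: 0.0006
gripper_force: 1.7
```

```bash
python3 -c "
from h import *
where()"
```

```text
tcp chute mm [ 61.9 -14.2 -18.1] t 22.6667 F [-3.5 -0.8  1.6]
```

Request:
{"api": "drive_tool", "payload": {
  "rows": [
    {"tx": 0, "ty": 0.001, "tz": 0, "wx": 0, "wy": 0, "wz": 0},
    {"tx": 0, "ty": 0.001, "tz": 0, "wx": 0, "wy": 0, "wz": 0}
  ]
}}

```text
time: 22.83
eef_pos: [0.4715, -0.3011, -0.0181]
ee_rot: [0.777, 0.629, -0.0, -0.0]
wrist_force: [-6.7, -1.5, 1.9]
grip_width: 0.0005
gripper_force: 2.6
```

Request:
{"api": "drive_tool", "payload": {
  "rows": [
    {"tx": 0, "ty": 0.001, "tz": 0, "wx": 0, "wy": 0, "wz": 0},
    {"tx": 0, "ty": 0.001, "tz": 0, "wx": 0, "wy": 0, "wz": 0}
  ]
}}

```text
time: 23.0
eef_pos: [0.472, -0.3014, -0.0182]
ee_rot: [0.777, 0.629, -0.001, -0.001]
wrist_force: [-8.6, -2.8, 3.4]
grip_width: 0.0005
gripper_force: 4.1
```

Request:
{"api": "drive_tool", "payload": {
  "rows": [
    {"tx": 0, "ty": 0.001, "tz": 0, "wx": 0, "wy": 0, "wz": 0},
    {"tx": 0, "ty": 0.001, "tz": 0, "wx": 0, "wy": 0, "wz": 0}
  ]
}}

```text
time: 23.17
eef_pos: [0.4725, -0.3018, -0.0182]
ee_rot: [0.777, 0.629, -0.001, -0.001]
wrist_force: [-13.4, -2.9, 5.1]
grip_width: 0.001
gripper_force: 5.8
```

```bash
python3 -c "
from h import *
where()"
```

```text
tcp chute mm [ 62.4 -12.3 -18.2] t 23.1667 F [-13.4  -2.9   5.1]
```

Request:
{"api": "drive_tool", "payload": {
  "rows": [
    {"tx": 0, "ty": -0.003, "tz": 0, "wx": 0, "wy": 0, "wz": 0},
    {"tx": 0, "ty": -0.01, "tz": 0, "wx": 0, "wy": 0, "wz": 0},
    {"tx": 0, "ty": -0.03, "tz": 0, "wx": 0, "wy": 0, "wz": 0},
    {"tx": 0, "ty": -0.06, "tz": -0.01, "wx": 0, "wy": 0, "wz": 0},
    {"tx": 0, "ty": -0.08, "tz": -0.04, "wx": 0, "wy": 0, "wz": 0},
    {"tx": 0, "ty": -0.1, "tz": -0.07, "wx": 0, "wy": 0, "wz": 0},
    {"tx": 0, "ty": -0.12, "tz": -0.1, "wx": 0, "wy": 0, "wz": 0},
    {"tx": 0, "ty": -0.14, "tz": -0.14, "wx": 0, "wy": 0, "wz": 0},
    {"tx": 0, "ty": -0.14, "tz": -0.15, "wx": 0, "wy": 0, "wz": 0},
    {"tx": 0, "ty": -0.14, "tz": -0.15, "wx": 0, "wy": 0, "wz": 0},
    {"tx": 0, "ty": -0.14, "tz": -0.15, "wx": 0, "wy": 0, "wz": 0}
  ]
}}

```text
time: 24.08
eef_pos: [0.3371, -0.2724, 0.1321]
ee_rot: [0.777, 0.629, 0.0, 0.001]
wrist_force: [0.2, 0.6, -0.4]
grip_width: 0.0005
gripper_force: 0.0
```

```bash
cat > m.py <<'E'
from h import *
from scipy.ndimage import map_coordinates
import sys
p=np.load('chute.npy');c,n=np.cos(p[2]),np.sin(p[2])
where();t=shot('top',sys.argv[1]);g=cv2.cvtColor(t['pixels'],cv2.COLOR_RGB2GRAY).astype(float)
def w(x,y,z): return np.array([p[0]+(c*x-n*y)/1e3,p[1]+(n*x+c*y)/1e3,z/1e3])
def scan(xs,ys,z):
    uv=np.array([[proj(t,w(x,y,z))[::-1] for y in ys] for x in xs]);return map_coordinates(g,uv.reshape(-1,2).T,order=1).reshape(len(xs),len(ys))
xs=np.arange(2,78,2.);ys=np.arange(-14,8,.5);S=scan(xs,ys,20);d=np.clip(np.median(S,1,keepdims=True)-S,0,None)**2;y=(d*ys).sum(1)/d.sum(1)
k=np.polyfit(xs,y,1);print('wall slope',k[0].round(4),'y at 36',np.polyval(k,36).round(1),y[::4].round(1))
for name,a in(('front',np.arange(65,100,.5)),('rear',np.arange(-25,12,.5))):
  o=[]
  for y0 in(10,22,34,46,58):
    s=cv2.GaussianBlur(scan(a,np.arange(y0-5,y0+5,1.),26).mean(1).reshape(-1,1),(1,9),0).ravel();o.append(a[np.argmax(np.gradient(s)*(1 if name=='front' else -1))])
  print(name,o)
for y0 in(12,36,60): print(y0,scan(np.arange(-24,12,2.),np.arange(y0-4,y0+4,1.),26).mean(1).round())
E
python3 m.py t12.png
```

```text
tcp chute mm [  61.7 -150.9  132.1] t 24.0833 F [ 0.2  0.6 -0.4]
wall slope -0.02 y at 36 -4.1 [-3.3 -4.  -4.1 -3.3 -3.7 -4.3 -4.7 -4.5 -4.7 -4.7]
front [np.float64(82.0), np.float64(82.0), np.float64(82.5), np.float64(82.5), np.float64(83.0)]
rear [np.float64(-10.0), np.float64(-10.0), np.float64(-9.5), np.float64(-10.0), np.float64(-11.5)]
12 [169. 166. 164. 174. 222. 239. 242. 226. 218. 227. 233. 233. 232. 232.
 232. 232. 233. 232.]
36 [167. 167. 165. 166. 210. 237. 241. 236. 226. 225. 228. 229. 228. 228.
 228. 228. 228. 228.]
60 [ 89.  88.  87.  88.  88.  88.  88.  83. 126. 205. 232. 233. 232. 232.
 232. 232. 231. 231.]
```

The wall slope is now about -0.02 rad (limit 0.06) and the cover's centre is at y ≈ 34 mm, x ≈ 38 mm. The arm is clear, so I'm handing in.

```bash
python3 -c "
from rig import *
print(sign_off())"
```

```text
the job is handed in; nothing more can be done
None
```

I handed the job in at about 24 s: in the last top image the cover lies on the landing along the fence, about 0.02 rad off parallel, centre about x 38, y 34 mm; the hand-in returned no verdict, and I inferred rather than saw that it stood in the groove.

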